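Make up the embroidery kit and the crochet kit

ROBOT

A 7-joint arm with a two-finger parallel gripper is mounted at the origin on the work surface. World frame = base frame: x ahead of the robot, y to its left, z up, the work surface at z = 0. Lengths are in m, angles in rad, forces in N, time in s.
With the tool pointing down it reaches from about 0.425 to 0.925 m from the base axis. Payload 6.8 kg.
Tool frame: the origin (TCP) lies on the mounting face of the last link; the fingertips stand 173 mm ahead of it and the grasp point (between the pads) lies 155 mm ahead of it; y points along the fingers, x is the direction in which the jaws open and shut, and the axes are right-handed (so a half turn about y gives the same grasp; the last joint's range is limited). The gripper opens to 85 mm and grips with 20 to 120 N. Pads are 22 mm wide; open, the fingers measure 114 mm over their backs; the gripper's body (76 mm by 85 mm) begins 54 mm behind the grasp point. The pads swing forward as they close: fully open they stand 13 mm farther back than shut.
Start: joints at [1.149, 0.477, 0.022, 1.555, -0.011, 1.109, -0.083], TCP at [0.208, -0.642, 0.405] pointing down, gripper open.
Joint ranges: [-2.96, 2.96], [-0.34, 2.1], [-1.41, 1.46], [0.24, 2.44], [-1.37, 4.51], [0.17, 1.92], [-2.96, 2.96]. Speed limits (rad/s): [2.39, 2.39, 3.14, 3.14, 3.14, 3.14, 3.14].

INTERFACE

Orientations are given as a rotation vector (axis times angle).
In Python, from bench import r gives the robot as it stands.
- The arm moves only by the tool step_arm, never from a script. Its arguments are lists of equal length, an entry for each row: "xyz": the shift along the tool's x, y, z scaled (see below), a list of three; "rotation": the turn, a rotation vector about the tool's x, y, z scaled (see below), a list of three. A call has 1 to 20 rows; each row is the pose to reach, as a shift and turn from the pose measured when the call began, along the tool's axes at that moment; what a row does not reach only later rows make up. The controller multiplies each number of a shift by 30 cm and each number of a turn by 90 degrees. A row lasts 1/8 s, in which the tool goes at most 62.5 mm and 10.7 degrees, less where a joint would pass 70% of its speed; a pose out of reach is approached as far as the arm can. A call with a number of a shift or a turn outside -1 to 1 is refused whole. A call with a gripper value outside its range is refused whole. "grip" is the closure, from 0 (fully open) to 1 (shut), set as the call begins (left out, the last holds). The fingers move at their own pace and stop on an object; "force" is the grip in N (left out, the last holds). Time passes only in rows, so rows that repeat a pose let the fingers close. It gives the time, the measured TCP pose, the force and the opening at its end, in the units of the state.
- r.get_obs(): the state, without advancing time (a new reading comes with each control period).
- r.grab_frame(name): name is "scene" or "top" or "wrist"; returns a dict with "pixels" (384x512x3 uint8, red, green, blue), "fx", "fy", "cx", "cy" (pixels), "dist_coeffs" ([k1, k2, p1, p2, k3] as OpenCV has them; the pictures are not rectified), "position" and "attitude" of the camera in the world; the wrist camera has in their place "mount" (4x4, takes a point from camera to tool coordinates, whose origin is the TCP and whose axes are the tool frame's). Camera axes: x right, y down, z forward; pixel columns grow to the right and rows downward; lengths in m; the calibration is good to about 2 mm. A picture is of the moment at which its call begins: read the wrist's pose just before it. There is no depth.
- r.hand_in(): hands the job in, once; it reports no verdict.
The state is a dict: "clock": time; "joints": joint angles; "qvel": joint speeds; "tau": joint torques, N m; "tcp_pos": TCP position; "orientation": TCP orientation; "contact_force": force on the tool from outside, world axes, zero at the start; "moment": the same for the moment, N m; "grip_width": finger opening in m.
Only numpy, scipy, OpenCV 4.12 (cv2) and the standard library are available. Lean on these libraries where they do the work, as an engineer would, in place of code of your own. Each camera call takes 0.05 s, during which the arm holds its last target.

TASK

Make up the two craft kits in their white trays. Embroidery kit, in the tray with two bays: lay the embroidery hoop flat in the square bay and stand the squat bead jar in the narrow bay beside it; crochet kit, in the tray with three bays: lay the crochet hook lengthwise in the full-length bay, the single clothespin from the table flat in the longer of the two small bays, and stand the tall bead jar in the shorter one. Set the bead jars down upright rather than dropping them, and do not knock over the large glass jar.

Things in the scene. Friction and masses are not known exactly. Their poses are not given: they have to be found in the camera images.
- embroidery_tray: Embroidery kit's tray: white, open, 222 (x) x 144 (y) mm, 20 high, walls, divider and floor 6 mm thick; stands firm, does not shift. Two bays (mm): square 132 x 132 centred at x -39, y 0; narrow 72 (x) x 132 (y) centred at x +69, y 0. Origin: centre of the underside; x along its length, towards the narrow bay; z up.
- crochet_tray: Crochet kit's tray: white, open, 192 (x) x 136 (y) mm, 20 high, walls, dividers and floor 6 mm thick; stands firm, does not shift. Three bays (mm): full-length 180 (x) x 62 (y) centred at x 0, y +31; longer small one 108 (x) x 56 (y) at x -36, y -34; shorter small one 66 (x) x 56 (y) at x +57, y -34. Origin: centre of the underside; x along its length, z up.
- hoop: Wooden embroidery hoop lying flat: two nested bent-wood rings, together 96 mm outside and 78 mm inside diameter (rim 9 mm thick), 11 mm high, about 40 g, rigid. A brass tightening screw with its lugs stands out 10 mm from the outside of the rim, on the +x side, 22 mm wide. Origin: centre of the ring at half its height; z along the ring's axis.
- squat_jar: Squat bead jar: small glass jar of beads with an aluminium screw cap, closed and rigid, body 46 mm and cap 48 mm in diameter (cap is the top 13 mm), 46 mm high, about 90 g, standing upright. Origin: centre of the underside; z up.
- tall_jar: Tall bead jar: slim glass jar of beads with an aluminium screw cap, closed and rigid, body 33 mm and cap 35 mm in diameter (cap is the top 15 mm), 72 mm high, about 70 g, standing upright. Origin: centre of the underside; z up.
- crochet_hook: Thick aluminium crochet hook lying on the table, 150 mm long, 10 mm thick, about 22 g; it does not roll. Origin: on its axis at mid length (about its centre of mass), 5 mm above what it lies on; x along its length towards the hooked end.
- clothespin: The single wooden spring clothespin lying on its side on the table (not those in the mug): 80 mm long, 10 high as it lies, 14 wide over the jaws, 19 at the middle, 24 over the handle ends, about 12 g; behaves as one rigid piece. Origin: its centre, 5 mm above what it lies on; x along its length towards the jaws, z up.
- glass_jar: Large clear glass jar of buttons with a steel twist cap, 72 mm in diameter, 110 mm high, about 380 g, loose, standing among the stock; not part of any kit. Origin: centre of the underside; z up.
There are look-alikes about, which are no part of the job. Of the things that look like the crochet_hook, take the one that is nearest to the robot's base at the start.

How it is judged:
By the outcome, as a careful person would: the job done as asked, in the order asked, and still so for the second after the job is handed in, with the robot touching nothing.
It also fails if it takes over 138 s, if anything falls off the work surface, if the arm or the gripper's body presses on something with over 40 N, if the wrist force passes 120 N, or if a joint passes its speed limit or range.

## Working session

There is one attempt and no reset: what is moved stays moved. The work goes in short steps, Python scripts to look and compute and a tool call to move; the robot and the scene stay as the last step left them, time stands still between calls to the robot, and variables do not carry over. Pictures are saved under pics/ and viewed, and the job is handed in when it is done.

Besides the shell and the picture viewer there is one more tool, called as name(argument=value, ...) on one line, values as JSON. step_arm: Moves the arm, as the interface text tells. Its arguments: {"type":"object","properties":{"xyz":{"type":"array"},"rotation":{"type":"array"},"grip":{"type":"number"},"force":{"type":"number"}},"required":["xyz","rotation"]}

```bash
ls; mkdir -p pics
python3 - <<'E'
from bench import r
import cv2
o=r.get_obs(); print(o)
for n in ["scene","top","wrist"]:
    f=r.grab_frame(n); cv2.imwrite(f"pics/{n}0.png",f["pixels"][:,:,::-1])
    print({k:v for k,v in f.items() if k!="pixels"})
E
```

```text
pics
{'clock': 0.0, 'joints': array([ 1.14887287,  0.47780022,  0.02231186,  1.55647112, -0.0115127 ,
        1.10928394, -0.08309612]), 'qvel': array([ 0.00038652,  0.00060015,  0.00076302, -0.00084348,  0.00033496,
       -0.00016488, -0.00014121]), 'tau': array([ 6.48267292e-05, -5.96452403e+01,  1.60780896e+00, -2.81194693e+01,
        1.23879997e-02,  9.43841762e-03,  1.43794864e-05]), 'tcp_pos': array([ 0.20830765, -0.64175743,  0.40371649]), 'orientation': array([-1.3404778 ,  0.97608982, -0.97352329]), 'contact_force': array([-0.23886324, -0.18981243, -0.74567195]), 'moment': array([ 0.00971187,  0.0028345 , -0.02104906]), 'grip_width': 0.08557170596285232}
{'fx': 409.6170388026343, 'fy': 409.6170388026343, 'cx': 255.9588623553988, 'cy': 190.2545163708502, 'dist_coeffs': array([0.03942677, 0.        , 0.        , 0.        , 0.        ]), 'position': array([1.345389  , 0.12472103, 0.86409702]), 'attitude': array([-1.507982  , -2.03308059,  0.83329849])}
{'fx': 368.14321294501593, 'fy': 368.14321294501593, 'cx': 257.47917347752264, 'cy': 197.57054111903346, 'dist_coeffs': array([0.02777731, 0.        , 0.        , 0.        , 0.        ]), 'position': array([ 0.34773956, -0.10403022,  1.32247327]), 'attitude': array([-2.17016364,  2.11494155, -0.1900395 ])}
{'fx': 283.19120354209855, 'fy': 283.19120354209855, 'cx': 255.67573194053026, 'cy': 187.37686158037786, 'dist_coeffs': array([0.01920564, 0.        , 0.        , 0.        , 0.        ]), 'mount': array([[ 9.99999960e-01,  2.69118974e-04, -8.21190256e-05,
         4.96226276e-04],
       [ 1.65780232e-04, -3.27722338e-01,  9.44774069e-01,
         3.05720922e-02],
       [ 2.27344389e-04, -9.44774045e-01, -3.27722370e-01,
         8.46637557e-02],
       [ 0.00000000e+00,  0.00000000e+00,  0.00000000e+00,
         1.00000000e+00]])}
```

View pics/scene0.png

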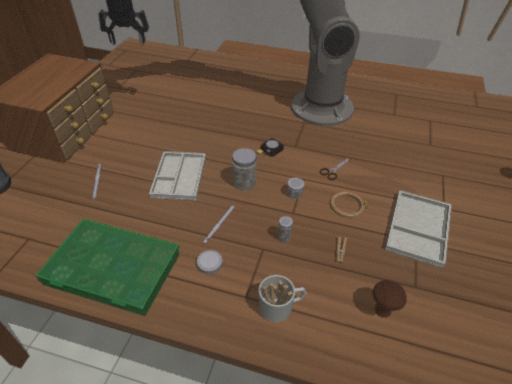

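View pics/top0.png

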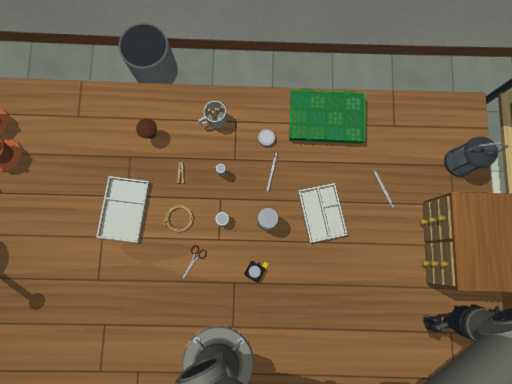

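View pics/wrist0.png

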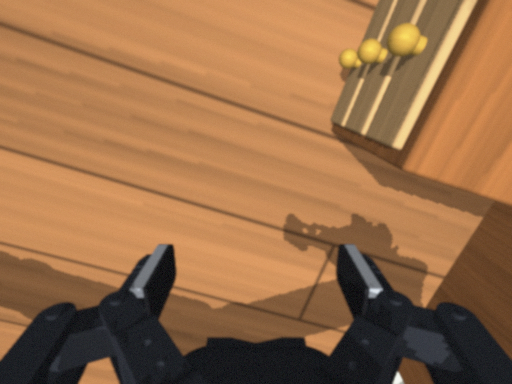

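```bash
python3 - <<'E'
import cv2
a=cv2.imread('pics/top0.png')
for i,(x,y) in enumerate([(0,0),(180,0),(0,150),(180,150)]):
    c=a[y:y+220,x:x+320]; cv2.imwrite(f'pics/top0_{i}.png',cv2.resize(c,None,fx=2.5,fy=2.5,interpolation=cv2.INTER_CUBIC))
E
cat > h.py <<'E'
import numpy as np, cv2
from scipy.spatial.transform import Rotation as R
from bench import r
def grab(n,name=None):
    o=r.get_obs(); f=r.grab_frame(n)
    if name: cv2.imwrite(f"pics/{name}.png",f["pixels"][:,:,::-1])
    K=np.array([[f['fx'],0,f['cx']],[0,f['fy'],f['cy']],[0,0,1]])
    if 'mount' in f:
        T=np.eye(4);T[:3,:3]=R.from_rotvec(o['orientation']).as_matrix();T[:3,3]=o['tcp_pos']
        T=T@f['mount']; Rm=T[:3,:3];p=T[:3,3]
    else: Rm=R.from_rotvec(f['attitude']).as_matrix();p=f['position']
    return dict(im=f['pixels'][:,:,::-1].copy(),K=K,d=f['dist_coeffs'],R=Rm,p=np.array(p))
def ray(c,uv):
    uv=np.array(uv,float).reshape(-1,1,2)
    n=cv2.undistortPoints(uv,c['K'],c['d'])[:,0]
    d=np.c_[n,np.ones(len(n))]@c['R'].T
    return d/np.linalg.norm(d,axis=1)[:,None]
def plane(c,uv,z):
    d=ray(c,uv); return c['p']+d*((z-c['p'][2])/d[:,2])[:,None]
def proj(c,P):
    P=np.array(P,float).reshape(-1,3)
    q=(P-c['p'])@c['R']
    return cv2.projectPoints(q.reshape(-1,1,3),np.zeros(3),np.zeros(3),c['K'],c['d'])[0][:,0]
def tri(c1,u1,c2,u2):
    a=ray(c1,u1)[0];b=ray(c2,u2)[0]
    A=np.c_[a,-b];t=np.linalg.lstsq(A,c2['p']-c1['p'],rcond=None)[0]
    x=c1['p']+a*t[0];y=c2['p']+b*t[1];return (x+y)/2,np.linalg.norm(x-y)
def go(P,yaw,grasp=True):
    """target grasp point P, jaw axis (tool x) at yaw (mod pi) ; tool y down. prints numbers for step_arm"""
    o=r.get_obs();R0=R.from_rotvec(o['orientation']).as_matrix();p0=o['tcp_pos']
    best=None
    for k in (0,np.pi):
        x=np.array([np.cos(yaw+k),np.sin(yaw+k),0]);y=np.array([0,0,-1.]);Rt=np.c_[x,y,np.cross(x,y)]
        rv=R.from_matrix(R0.T@Rt).as_rotvec()
        if best is None or np.linalg.norm(rv)<np.linalg.norm(best[0]): best=(rv,Rt)
    rv,Rt=best
    pt=np.array(P,float)-(Rt[:,1]*0.155 if grasp else 0)
    s=R0.T@(pt-p0)
    print('xyz',np.round(s/0.3,4),'rot',np.round(rv/(np.pi/2),4),'dist',np.round(np.linalg.norm(s),3),'ang',np.round(np.degrees(np.linalg.norm(rv)),1))
def st():
    o=r.get_obs();M=R.from_rotvec(o['orientation']).as_matrix()
    print('t',round(o['clock'],2),'gp',np.round(o['tcp_pos']+M[:,1]*.155,4),'x',np.round(M[:,0],3),'y',np.round(M[:,1],3),'yaw',np.round(np.degrees(np.arctan2(M[1,0],M[0,0])),2),'F',np.round(o['contact_force'],1),'w',round(o['grip_width'],4),'q',np.round(o['joints'],2))
E
python3 - <<'E'
from h import *
st()
c=grab('top');s=grab('scene')
P={}
def show(n,u,z): print(n,np.round(plane(c,u,z),4).tolist())
show('base',[(217,362)],0)
E
```

```text
t 0.15 gp [ 0.2082 -0.6417  0.249 ] x [ 0.309 -0.951 -0.001] y [-0.001  0.001 -1.   ] yaw -72.02 F [-0.6 -0.1 -0.8] w 0.0851 q [ 1.15  0.48  0.02  1.56 -0.01  1.11 -0.08]
base [[0.0007, 0.0027, 0.0]]
```

View pics/top0_0.png

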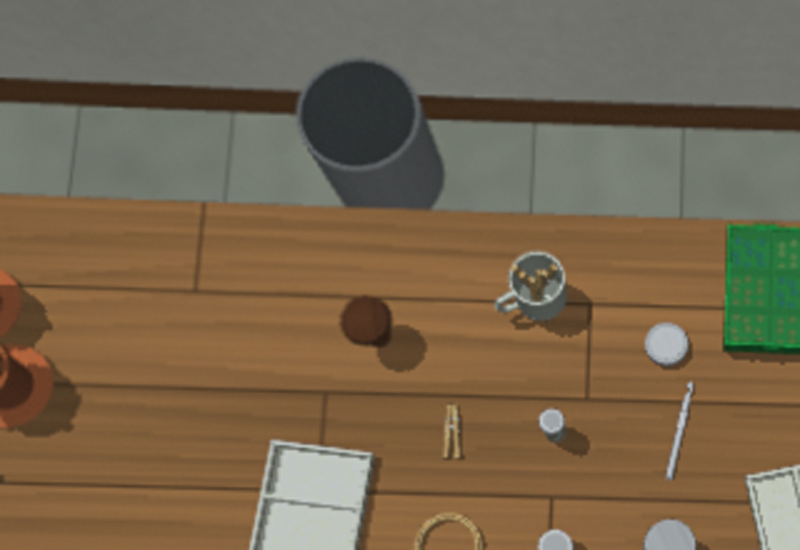

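View pics/top0_1.png

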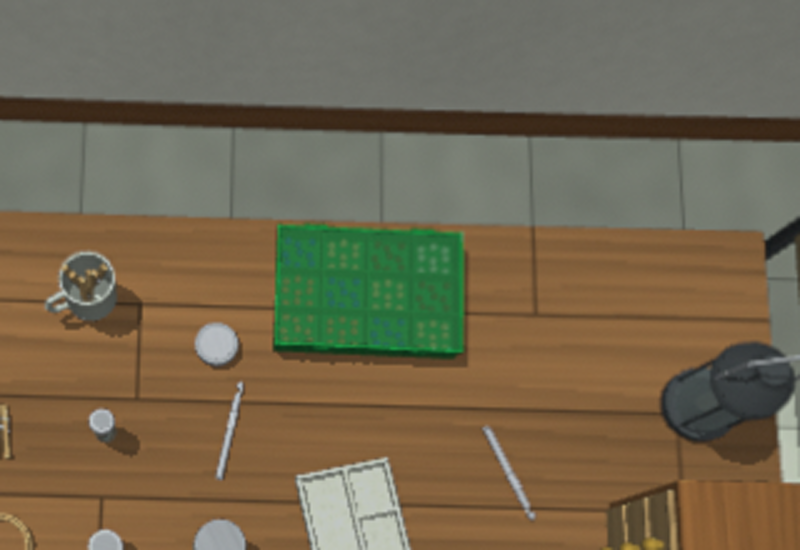

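View pics/top0_2.png

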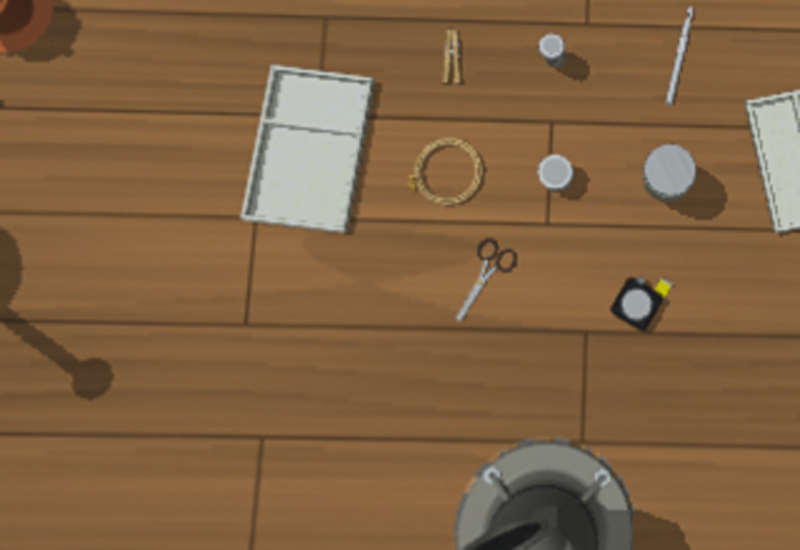

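View pics/top0_3.png

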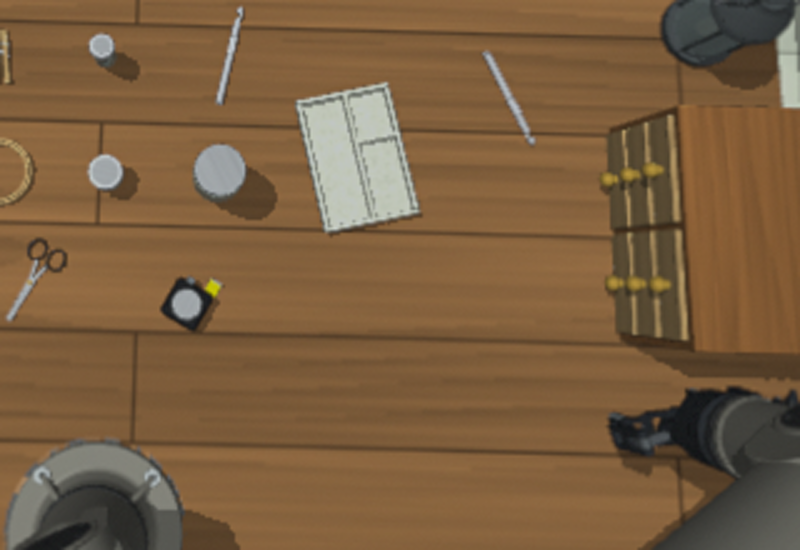

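Run:
```python
from h import *
c=grab('top');im=c['im'];hsv=cv2.cvtColor(im,cv2.COLOR_BGR2HSV)
# low-saturation bright
m=((hsv[...,1]<70)&(hsv[...,2]>125)).astype(np.uint8)*255
m[:85]=0;m[290:]=0;m[:,420:]=0
n,l,s,ce=cv2.connectedComponentsWithStats(cv2.morphologyEx(m,cv2.MORPH_CLOSE,np.ones((3,3))))
for i in range(1,n):
    if s[i,4]<15: continue
    k,_=cv2.findContours((l==i).astype(np.uint8),cv2.RETR_EXTERNAL,cv2.CHAIN_APPROX_NONE)
    rr=cv2.minAreaRect(k[0]);b=cv2.boxPoints(rr)
    print(s[i].tolist(),'c',np.round(ce[i],1),'rect',np.round(rr[0],1),np.round(rr[1],1))
    z=0.02 if s[i,4]>800 else 0.005
    w=plane(c,b,z)[:,:2]; print('   z',z,np.round(w,3).tolist(),'mid',np.round(w.mean(0),3),'sides',np.round([np.linalg.norm(w[0]-w[1]),np.linalg.norm(w[1]-w[2])],3),'r',np.linalg.norm(w.mean(0)).round(3))
wd=((hsv[...,0]>15)&(hsv[...,0]<32)&(hsv[...,1]>60)&(hsv[...,2]>150)).astype(np.uint8)*255
cv2.imwrite('pics/wd.png',wd)
n,l,s,ce=cv2.connectedComponentsWithStats(wd)
for i in range(1,n):
    if s[i,4]>10: print('wood',s[i].tolist(),np.round(ce[i],1),np.round(plane(c,[ce[i]],.005),3).tolist())
```

```text
[255, 85, 16, 1, 16] c [262.5  85. ] rect [262.5  85. ] [15.  0.]
   z 0.005 [[1.001, -0.157], [1.001, -0.157], [0.999, -0.1], [0.999, -0.1]] mid [ 1.    -0.128] sides [0.    0.057] r 1.008
[334, 85, 14, 3, 37] c [341.   86.1] rect [340.5  86. ] [ 2. 13.]
   z 0.005 [[1.008, -0.401], [1.009, -0.451], [1.001, -0.451], [1.0, -0.401]] mid [ 1.005 -0.426] sides [0.05  0.008] r 1.091
[360, 85, 31, 4, 112] c [374.5  86.5] rect [375.   86.5] [ 3. 30.]
   z 0.005 [[1.011, -0.5], [1.014, -0.615], [1.002, -0.615], [0.999, -0.5]] mid [ 1.006 -0.558] sides [0.115 0.012] r 1.15
[199, 100, 27, 24, 165] c [212.  114.1] rect [213.2 113.2] [21.5 26.9]
   z 0.005 [[0.848, 0.109], [0.947, 0.074], [0.915, -0.002], [0.817, 0.034]] mid [0.882 0.054] sides [0.105 0.082] r 0.883
[258, 129, 17, 17, 221] c [266.  136.7] rect [266.1 136.8] [16.1 15.7]
   z 0.005 [[0.781, -0.107], [0.836, -0.132], [0.809, -0.186], [0.755, -0.161]] mid [ 0.795 -0.146] sides [0.061 0.06 ] r 0.808
[266, 153, 11, 38, 95] c [271.2 171.9] rect [271.3 171.4] [ 2.7 38.1]
   z 0.005 [[0.595, -0.148], [0.735, -0.179], [0.733, -0.189], [0
[... 2141 characters left out ...]
220, 5, 3, 12] [423.7 221.1] [[0.495, -0.719, 0.005]]
wood [167, 223, 11, 8, 17] [171.5 227.5] [[0.449, 0.184, 0.005]]
wood [439, 226, 2, 13, 17] [439.7 231.2] [[0.461, -0.774, 0.005]]
wood [431, 229, 1, 11, 11] [431. 234.] [[0.45, -0.743, 0.005]]
wood [451, 243, 1, 11, 11] [451. 248.] [[0.402, -0.811, 0.005]]
wood [452, 256, 3, 30, 52] [452.9 271.7] [[0.32, -0.812, 0.005]]
wood [424, 261, 5, 4, 13] [425.6 262.8] [[0.348, -0.718, 0.005]]
wood [262, 262, 6, 6, 24] [264.6 264.5] [[0.327, -0.151, 0.005]]
wood [432, 262, 4, 3, 11] [433.6 262.9] [[0.348, -0.747, 0.005]]
wood [442, 262, 6, 4, 15] [443.9 263.3] [[0.348, -0.783, 0.005]]
wood [433, 269, 1, 13, 13] [433. 275.] [[0.306, -0.742, 0.005]]
```

Run:
```python
from h import *
go([.56,-.32,.26],np.radians(-78))
```

```text
xyz [-0.659  -0.0351  1.4463] rot [ 0.0001  0.0664 -0.0004] dist 0.477 ang 6.0
```

step_arm(xyz=[[-0.33,-0.02,0.95],[-0.33,-0.02,0.95],[-0.33,-0.02,0.95],[-0.33,-0.02,0.95],[-0.33,-0.02,0.95]], rotation=[[0,0.066,0],[0,0.066,0],[0,0.066,0],[0,0.066,0],[0,0.066,0]], grip=0, force=30)

```text
clock: 0.92
tcp_pos: [0.451, -0.4577, 0.4106]
orientation: [-1.301, 1.052, -1.051]
contact_force: [-0.2, -0.8, -0.1]
grip_width: 0.0849
```

Run:
```python
from h import *
st();go([.56,-.32,.26],np.radians(-78))
```

```text
t 0.93 gp [ 0.451  -0.4576  0.2556] x [ 0.21  -0.978 -0.001] y [ 0.     0.001 -1.   ] yaw -77.86 F [-0.2 -0.8 -0.1] w 0.0849 q [ 0.73  0.42 -0.04  1.63  0.02  1.09 -0.68]
xyz [-0.3725 -0.0142  0.4519] rot [-0.0004  0.0015 -0.0004] dist 0.176 ang 0.1
```

step_arm(xyz=[[-0.37,-0.014,0.45],[-0.37,-0.014,0.45],[-0.37,-0.014,0.45],[-0.37,-0.014,0.45],[-0.37,-0.014,0.45]], rotation=[[0,0,0],[0,0,0],[0,0,0],[0,0,0],[0,0,0]])

```text
clock: 1.55
tcp_pos: [0.5593, -0.3213, 0.4148]
orientation: [-1.302, 1.052, -1.052]
contact_force: [0.2, -0.9, 0.4]
grip_width: 0.085
```

Run:
```python
from h import *
st();c=grab('wrist','w1')
```

```text
t 1.55 gp [ 0.5592 -0.3213  0.2598] x [ 0.21  -0.978 -0.   ] y [-0.  0. -1.] yaw -77.87 F [ 0.2 -0.9  0.4] w 0.085 q [ 0.49  0.42 -0.09  1.62  0.04  1.11 -0.97]
```

View pics/w1.png

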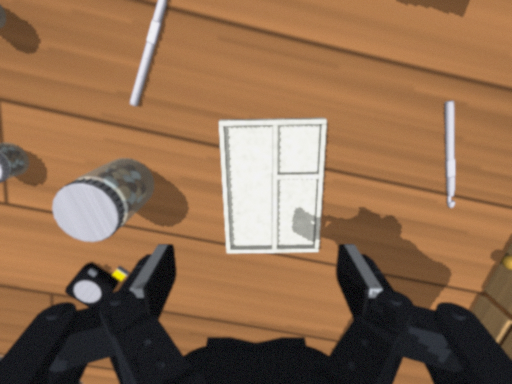

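```bash
cat >> h.py <<'E'
def trayfit(c,box,z=.02):
    x0,y0,x1,y1=box
    hsv=cv2.cvtColor(c['im'],cv2.COLOR_BGR2HSV)
    m=((hsv[...,1]<60)&(hsv[...,2]>100)).astype(np.uint8)*255
    mm=np.zeros_like(m);mm[y0:y1,x0:x1]=m[y0:y1,x0:x1]
    mm=cv2.morphologyEx(mm,cv2.MORPH_CLOSE,np.ones((7,7)))
    k,_=cv2.findContours(mm,cv2.RETR_EXTERNAL,cv2.CHAIN_APPROX_NONE);k=max(k,key=cv2.contourArea)
    w=plane(c,k[:,0].astype(float),z)[:,:2]
    rr=cv2.minAreaRect((w*1000).astype(np.float32));b=cv2.boxPoints(rr)/1000
    i=np.argmax([np.linalg.norm(b[1]-b[0]),np.linalg.norm(b[2]-b[1])]);d=b[i+1]-b[i];d*=np.sign(d[0])
    print('tray',np.round(np.array(rr[0])/1000,4),'size',np.round(rr[1],1),'yaw',np.degrees(np.arctan2(d[1],d[0])).round(2))
    return np.array(rr[0])/1000,np.arctan2(d[1],d[0])
E
python3 - <<'E'
from h import *
st();c=grab('wrist')
o,y=trayfit(c,(200,105,345,275))
Rm=np.array([[np.cos(y),-np.sin(y)],[np.sin(y),np.cos(y)]])
for nm,p in dict(full=(0,.031),long=(-.036,-.034),short=(.057,-.034)).items():
    w=o+Rm@np.array(p); print(nm,np.round(w,4),proj(c,[[*w,.006]]).round(0))
for nm,p in dict(a=(.096,.068),b=(.096,-.068),cc=(-.096,-.068),d=(-.096,.068)).items():
    w=o+Rm@np.array(p); print(nm,np.round(w,4),proj(c,[[*w,.02]]).round(0))
E
```

```text
t 1.6 gp [ 0.5587 -0.3223  0.2598] x [ 0.208 -0.978 -0.   ] y [-0. -0. -1.] yaw -77.98 F [ 0.2 -1.1  0. ] w 0.0853 q [ 0.49  0.42 -0.09  1.62  0.04  1.11 -0.97]
tray [ 0.5182 -0.3536] size [194.2 137.6] yaw 13.16
full [ 0.5111 -0.3234] [[249. 187.]]
long [ 0.4909 -0.3949] [[295. 210.]]
short [ 0.5814 -0.3737] [[296. 147.]]
a [ 0.5962 -0.2655] [[217. 119.]]
b [ 0.6271 -0.3979] [[326. 117.]]
cc [ 0.4402 -0.4416] [[318. 251.]]
d [ 0.4092 -0.3092] [[226. 252.]]
```

step_arm(xyz=[[-0.97,0,0],[-0.97,0,0],[-0.97,0,0],[-0.97,0,0],[-0.97,0,0],[-0.97,0,0]], rotation=[[0,0.06,0],[0,0.06,0],[0,0.06,0],[0,0.06,0],[0,0.06,0],[0,0.06,0]])

```text
clock: 2.4
tcp_pos: [0.4974, -0.0361, 0.4152]
orientation: [-1.262, 1.122, -1.122]
contact_force: [-0.1, -1.0, 0.2]
grip_width: 0.0855
```

Run:
```python
from h import *
st();c=grab('wrist','w2');go([.57,.22,.26],np.radians(-90))
np.save('w2c.npy',c,allow_pickle=True)
```

```text
t 2.4 gp [ 0.4974 -0.0361  0.2602] x [ 0.118 -0.993 -0.   ] y [ 0.  0. -1.] yaw -83.24 F [-0.1 -1.   0.2] w 0.0855 q [ 0.14  0.19 -0.22  1.94  0.05  1.01 -1.55]
xyz [-8.275e-01  2.000e-04  3.380e-01] rot [-0.0001  0.0732  0.0003] dist 0.268 ang 6.6
```

View pics/w2.png

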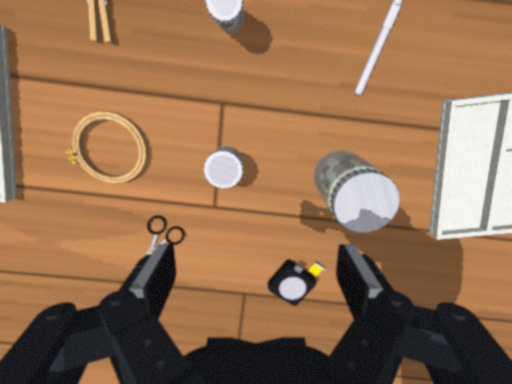

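step_arm(xyz=[[-0.83,0,0.34],[-0.83,0,0.34],[-0.83,0,0.34],[-0.83,0,0.34],[-0.83,0,0.34],[-0.83,0,0.34]], rotation=[[0,0.073,0],[0,0.073,0],[0,0.073,0],[0,0.073,0],[0,0.073,0],[0,0.073,0]])

```text
clock: 3.2
tcp_pos: [0.5714, 0.22, 0.4145]
orientation: [-1.21, 1.209, -1.21]
contact_force: [-0.7, 0.1, -0.4]
grip_width: 0.0851
```

Run:
```python
from h import *
st();c=grab('wrist','w3')
np.save('w3c.npy',c,allow_pickle=True)
```

```text
t 3.2 gp [0.5713 0.2198 0.2595] x [-0.001 -1.     0.001] y [-0.    -0.001 -1.   ] yaw -90.03 F [-0.7  0.1 -0.4] w 0.0851 q [-0.23  0.39 -0.31  1.68  0.13  1.09 -2.15]
```

View pics/w3.png

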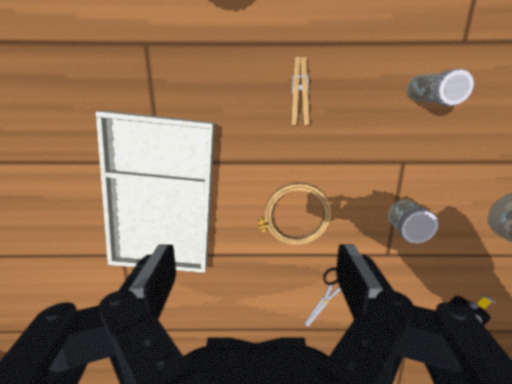

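```bash
cat >> h.py <<'E'
def woodmask(c):
    hsv=cv2.cvtColor(c['im'],cv2.COLOR_BGR2HSV); return hsv
def circ(w):
    A=np.c_[2*w,np.ones(len(w))];s=np.linalg.lstsq(A,(w**2).sum(1),rcond=None)[0]
    return s[:2],np.sqrt(s[2]+s[0]**2+s[1]**2)
E
python3 - <<'E'
from h import *
c=np.load('w3c.npy',allow_pickle=True).item()
o,y=trayfit(c,(85,100,225,280))
hsv=cv2.cvtColor(c['im'],cv2.COLOR_BGR2HSV)
for p in [(213,330),(213,331),(213,329),(243,297),(224,264),(213,300),(90,296),(90,340),(150,300)]: print(p,hsv[p])
E
python3 - <<'E'
import cv2
a=cv2.imread('pics/w3.png')[40:260,250:350+20]
cv2.imwrite('pics/w3z.png',cv2.resize(a,None,fx=2.7,fy=2.7,interpolation=cv2.INTER_NEAREST))
E
```

```text
tray [0.5123 0.3562] size [146.9 224.9] yaw -5.93
(213, 330) [ 17 115 133]
(213, 331) [ 16 133 121]
(213, 329) [ 16 117 139]
(243, 297) [ 17 117 221]
(224, 264) [ 19 162 142]
(213, 300) [ 13 140 184]
(90, 296) [ 17 112 221]
(90, 340) [ 14 143 150]
(150, 300) [ 14 147 165]
```

View pics/w3z.png

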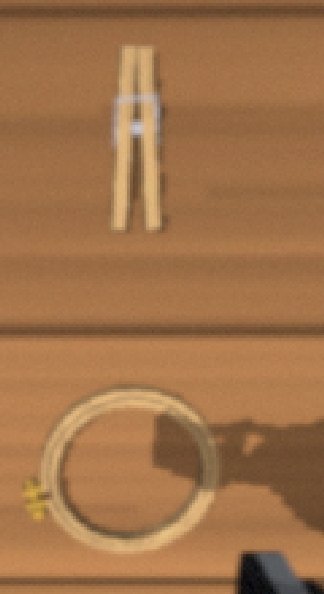

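Run:
```python
from h import *
def analyse(fn,hb,pb,tag):
    c=np.load(fn,allow_pickle=True).item()
    hsv=cv2.cvtColor(c['im'],cv2.COLOR_BGR2HSV).astype(int)
    m=((hsv[...,0]>=15)&(hsv[...,0]<=24)&(hsv[...,1]<135)).astype(np.uint8)*255
    cv2.imwrite(f'pics/m{tag}.png',m)
    x0,y0,x1,y1=hb
    mm=np.zeros_like(m);mm[y0:y1,x0:x1]=m[y0:y1,x0:x1]
    n,l,s,ce=cv2.connectedComponentsWithStats(mm)
    i=1+np.argmax(s[1:,4]);B=(l==i).astype(np.uint8)
    B=cv2.morphologyEx(B,cv2.MORPH_CLOSE,np.ones((3,3)))
    k,h=cv2.findContours(B,cv2.RETR_CCOMP,cv2.CHAIN_APPROX_NONE)
    k=sorted(k,key=lambda q:-cv2.contourArea(q))[:2]
    for q,nm in zip(k,['outer','inner']):
        w=plane(c,q[:,0].astype(float),.011)[:,:2]
        ce,ra=circ(w)
        for _ in range(5):
            e=np.linalg.norm(w-ce,axis=1)-ra; g=abs(e)<max(.0015,np.median(abs(e))*2); ce,ra=circ(w[g])
        print(nm,np.round(ce,4),'rad',ra.round(4),g.sum(),len(w))
    if pb:
        x0,y0,x1,y1=pb
        mm=np.zeros_like(m);mm[y0:y1,x0:x1]=m[y0:y1,x0:x1]
        v,u=np.nonzero(mm);w=plane(c,np.c_[u,v],.01)[:,:2]
        rr=cv2.minAreaRect((w*1000).astype(np.float32)); print('pin',np.round(rr[0],1),np.round(rr[1],1),rr[2],'mean',w.mean(0).round(4))
analyse('w3c.npy',(250,175,340,250),(285,50,320,130),'w3')
analyse('w2c.npy',(62,105,155,190),None,'w2')
for fn,boxes in (('w2c.npy',[('squat',.046,(195,140,250,195))]),('w3c.npy',[('squat',.046,(385,195,445,250)),('tall',.072,(405,60,480,115))])):
    c=np.load(fn,allow_pickle=True).item();hsv=cv2.cvtColor(c['im'],cv2.COLOR_BGR2HSV).astype(int)
    for nm,z,(x0,y0,x1,y1) in boxes:
        m=((hsv[...,1]<45)&(hsv[...,2]>170)).astype(np.uint8);mm=np.zeros_like(m);mm[y0:y1,x0:x1]=m[y0:y1,x0:x1]
        k,_=cv2.findContours(mm,cv2.RETR_EXTERNAL,cv2.CHAIN_APPROX_NONE);k=max(k,key=cv2.contourArea)
        w=plane(c,k[:,0].astype(float),z)[:,:2];rr=cv2.minEnclosingCircle((w*1000).astype(np.float32)); print(fn,nm,np.round(rr[0],1),round(rr[1],1),circ(w))
```

```text
outer [0.4852 0.1591] rad 0.0484 178 186
inner [0.4861 0.1593] rad 0.0366 130 143
pin [652.4 163.3] [81.8 25.8] 2.3233065605163574 mean [0.6518 0.1639]
outer [0.4844 0.1568] rad 0.0485 211 217
inner [0.4846 0.156 ] rad 0.0365 151 163
w2c.npy squat [483.2   3. ] 24.2 (array([0.48325453, 0.00309121]), np.float64(0.02334090394095845))
w3c.npy squat [499.8  -7.2] 9.0 (array([ 0.49923924, -0.0065395 ]), np.float64(0.0062528675545203485))
w3c.npy tall [657.   13.4] 17.3 (array([0.65688077, 0.01333728]), np.float64(0.01668404711544108))
```

Run:
```python
from h import *
go([.5285,.158,.08],0.0)
```

```text
xyz [ 0.2003  0.5989 -0.142 ] rot [-9.000e-04  9.984e-01  1.300e-03] dist 0.194 ang 89.9
```

step_arm(xyz=[[0.2,0.3,-0.142],[0.2,0.3,-0.142],[0.2,0.3,-0.142],[0.2,0.3,-0.142],[0.2,0.4,-0.142],[0.2,0.4,-0.142],[0.2,0.5,-0.142],[0.2,0.6,-0.142],[0.2,0.6,-0.142],[0.2,0.6,-0.142],[0.2,0.6,-0.142]], rotation=[[0,-0.998,0],[0,-0.998,0],[0,-0.998,0],[0,-0.998,0],[0,-0.998,0],[0,-0.998,0],[0,-0.998,0],[0,-0.998,0],[0,-0.998,0],[0,-0.998,0],[0,-0.998,0]], grip=0.65)

```text
clock: 4.62
tcp_pos: [0.5289, 0.1565, 0.2351]
orientation: [-1.574, 0.007, -0.008]
contact_force: [-0.2, 1.0, 0.2]
grip_width: 0.03
```

Run:
```python
from h import *
st();c=grab('wrist','w4');go([.5285,.158,.03],0)
print(proj(c,[[.4848,.158,.011],[.5283,.158,.011]]))
```

```text
t 4.62 gp [0.529  0.156  0.0801] x [ 1.    -0.009  0.001] y [ 0.001 -0.003 -1.   ] yaw -0.53 F [-0.2  1.   0.2] w 0.03 q [ 0.04  0.57 -0.57  1.95  0.45  0.75 -0.8 ]
xyz [-0.0013  0.1673  0.0039] rot [ 0.0018 -0.0053  0.0005] dist 0.05 ang 0.5
[[195.55474063 206.83409585]
 [254.3187505  206.31363013]]
```

View pics/w4.png

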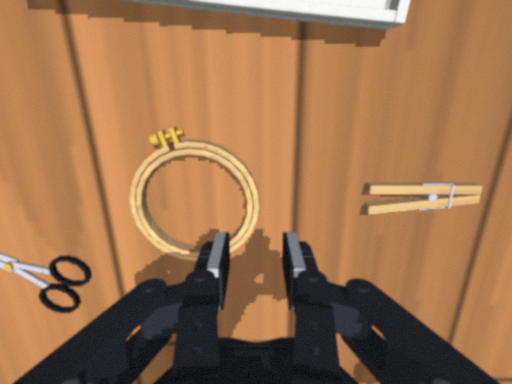

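Run:
```python
from h import *
st();c=grab('wrist')
hsv=cv2.cvtColor(c['im'],cv2.COLOR_BGR2HSV).astype(int)
m=((hsv[...,0]>=15)&(hsv[...,0]<=24)&(hsv[...,1]<125)&(hsv[...,2]>130)).astype(np.uint8)*255
mm=np.zeros_like(m);mm[125:265,120:268]=m[125:265,120:268]
cv2.imwrite('pics/m4.png',mm)
k,_=cv2.findContours(mm,cv2.RETR_EXTERNAL,cv2.CHAIN_APPROX_NONE);k=max(k,key=cv2.contourArea)
k=k[:,0].astype(float);k=k[(k[:,1]<228)]
w=plane(c,k,.011)[:,:2];ce,ra=circ(w)
for _ in range(6):
    e=np.linalg.norm(w-ce,axis=1)-ra;g=abs(e)<.0015;ce,ra=circ(w[g]);print(ce,ra,g.sum(),len(w))
print(np.round(plane(c,[(258,200),(245,200)],.011),4))
s=plane(c,[(168,137)],.008)[0,:2]-ce; print('screw dir',np.degrees(np.arctan2(s[1],s[0])),np.linalg.norm(s))
```

```text
t 4.67 gp [0.529  0.1565 0.0802] x [ 1.    -0.008  0.001] y [ 0.001 -0.003 -1.   ] yaw -0.48 F [-1.2  0.5  0.3] w 0.0297 q [ 0.04  0.57 -0.57  1.95  0.45  0.75 -0.8 ]
[0.4716227  0.20219889] 0.002387769515901928 8 448
[0.47138604 0.20281904] 0.0027743073629457626 18 448
[0.47126695 0.20311023] 0.0030259036307862634 20 448
[0.47126695 0.20311023] 0.0030259036307862634 20 448
[0.47126695 0.20311023] 0.0030259036307862634 20 448
[0.47126695 0.20311023] 0.0030259036307862634 20 448
[[0.531  0.1635 0.011 ]
 [0.5214 0.1636 0.011 ]]
screw dir 107.7655685906769 0.006848419354214965
```

View pics/m4.png

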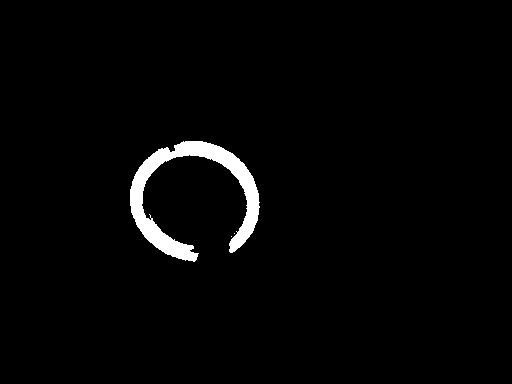

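Run:
```python
from h import *
c=grab('wrist')
mm=cv2.imread('pics/m4.png',0);v,u=np.nonzero(mm)
hu=cv2.convexHull(np.c_[u,v].astype(np.int32))[:,0].astype(float)
w=plane(c,hu,.011)[:,:2];print(circ(w))
ce=circ(w)[0]
s=plane(c,[(168,139)],.008)[0,:2]-ce; print('screw dir',np.degrees(np.arctan2(s[1],s[0])),np.linalg.norm(s))
go([ce[0]+.0435,ce[1],.022],0)
```

```text
(array([0.48432191, 0.16005228]), np.float64(0.04778505098643431))
screw dir 107.56895557113143 0.05094849080533776
xyz [-0.0031  0.1938  0.0084] rot [ 0.0016 -0.0044  0.0003] dist 0.058 ang 0.4
```

step_arm(xyz=[[-0.003,0.1,0.012],[-0.003,0.16,0.012],[-0.003,0.197,0.012],[-0.003,0.197,0.012],[-0.003,0.197,0.012]], rotation=[[0,0,0],[0,0,0],[0,0,0],[0,0,0],[0,0,0]])

```text
clock: 5.4
tcp_pos: [0.5282, 0.1613, 0.1765]
orientation: [-1.573, 0.004, -0.006]
contact_force: [0.1, -1.0, 0.2]
grip_width: 0.0303
```

step_arm(xyz=[[0,0,0],[0,0,0],[0,0,0],[0,0,0],[0,0,0]], rotation=[[0,0,0],[0,0,0],[0,0,0],[0,0,0],[0,0,0]], grip=1, force=35)

```text
clock: 6.02
tcp_pos: [0.5286, 0.1614, 0.1773]
orientation: [-1.573, 0.004, -0.008]
contact_force: [-0.6, -0.4, 6.3]
grip_width: 0.0081
```

Run:
```python
from h import *
st();c=grab('wrist','w5')
```

```text
t 6.03 gp [0.529  0.1611 0.0223] x [ 1.    -0.007  0.003] y [ 0.003 -0.002 -1.   ] yaw -0.41 F [-0.6 -0.4  6.3] w 0.0081 q [-0.01  0.65 -0.51  1.97  0.52  0.65 -0.87]
```

View pics/w5.png

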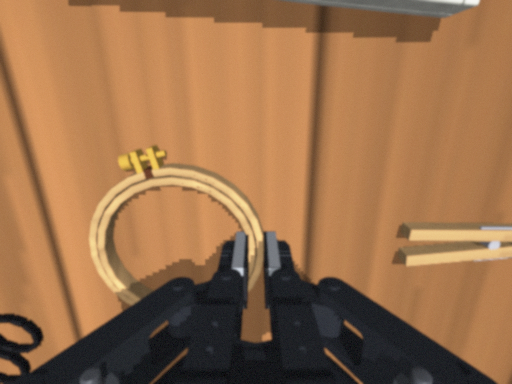

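Run:
```python
from h import *
go([.5084,.3525,.10],np.radians(-5.9))
```

```text
xyz [-0.071  -0.2605  0.636 ] rot [0.0012 0.0611 0.0018] dist 0.207 ang 5.5
```

step_arm(xyz=[[0,-0.13,0],[0,-0.26,0.05],[-0.07,-0.26,0.636],[-0.07,-0.26,0.636],[-0.07,-0.26,0.636],[-0.07,-0.26,0.636],[-0.07,-0.26,0.636]], rotation=[[0,0,0],[0,0,0],[0,0.061,0.001],[0,0.061,0.001],[0,0.061,0.001],[0,0.061,0.001],[0,0.061,0.001]])

```text
clock: 6.95
tcp_pos: [0.5086, 0.3519, 0.2544]
orientation: [-1.573, 0.08, -0.081]
contact_force: [-0.6, -0.9, 0.1]
grip_width: 0.0083
```

Run:
```python
from h import *
st();c=grab('wrist','w6');t=grab('top','t6');grab('scene','s6');go([.5084,.3525,.029],np.radians(-5.9))
y=np.radians(-5.93);Rm=np.array([[np.cos(y),-np.sin(y)],[np.sin(y),np.cos(y)]])
for p in [(.111,.072),(.111,-.072),(-.111,-.072),(-.111,.072)]:
    w=np.array([.5123,.3562])+Rm@np.array(p);cv2.circle(c['im'],tuple(proj(c,[[*w,.02]])[0].astype(int).tolist()),3,(0,0,255),-1)
cv2.imwrite('pics/w6.png',c['im'])
```

```text
t 6.95 gp [0.5087 0.3514 0.0994] x [ 0.995 -0.103  0.001] y [ 0.001 -0.003 -1.   ] yaw -5.89 F [-0.6 -0.9  0.1] w 0.0083 q [-0.29  0.62 -0.57  1.78  0.43  0.86 -1.16]
xyz [-0.0043  0.2351  0.0065] rot [ 0.0021 -0.0015  0.0009] dist 0.071 ang 0.2
```

View pics/w6.png

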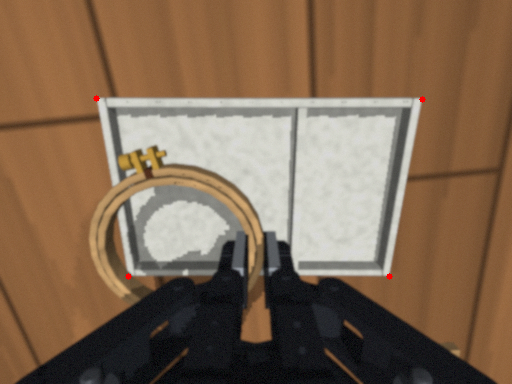

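step_arm(xyz=[[-0.004,0.12,0.006],[-0.004,0.19,0.006],[-0.004,0.22,0.006],[-0.004,0.235,0.006],[-0.004,0.235,0.006]], rotation=[[0,0,0],[0,0,0],[0,0,0],[0,0,0],[0,0,0]])

```text
clock: 7.72
tcp_pos: [0.5086, 0.3525, 0.1844]
orientation: [-1.572, 0.082, -0.084]
contact_force: [0.2, -0.1, -0.4]
grip_width: 0.0081
```

Run:
```python
from h import *
st();c=grab('wrist','w7')
```

```text
t 7.72 gp [0.5089 0.3521 0.0294] x [ 0.994 -0.105  0.002] y [ 0.001 -0.003 -1.   ] yaw -6.04 F [ 0.2 -0.1 -0.4] w 0.0081 q [-0.33  0.72 -0.51  1.81  0.5   0.75 -1.22]
```

View pics/w7.png

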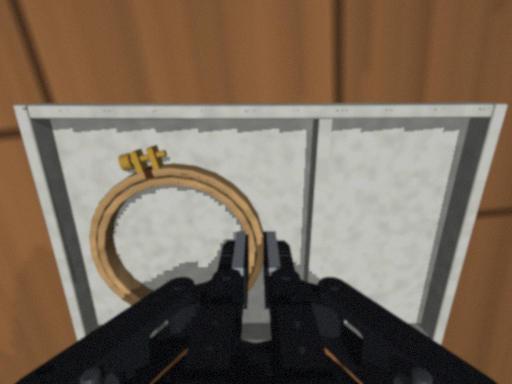

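step_arm(xyz=[[0,0,0],[0,0,0],[0,0,0],[0,-0.1,0],[0,-0.3,0],[0,-0.5,0],[0,-0.5,0]], rotation=[[0,0,0],[0,0,0],[0,0,0],[0,0,0],[0,0,0],[0,0,0],[0,0,0]], grip=0.76)

```text
clock: 8.65
tcp_pos: [0.5094, 0.3547, 0.3403]
orientation: [-1.565, 0.075, -0.09]
contact_force: [1.1, 0.7, -1.0]
grip_width: 0.0205
```

Run:
```python
from h import *
st();c=grab('wrist','w8');go([.4835,.0035,.17],np.radians(60))
go([.4835,.0035,.17],np.radians(-60))
go([.4835,.0035,.17],np.radians(-30))
```

```text
t 8.65 gp [0.5109 0.3552 0.1853] x [ 0.994 -0.105  0.009] y [ 0.01   0.003 -1.   ] yaw -6.04 F [ 1.1  0.7 -1. ] w 0.0205 q [-0.26  0.52 -0.62  1.72  0.36  1.   -1.11]
xyz [ 0.0388  0.0405 -1.1694] rot [ 0.0018 -0.7339  0.0036] dist 0.351 ang 66.0
xyz [ 0.0388  0.0405 -1.1694] rot [-0.0022  0.5995  0.0034] dist 0.351 ang 54.0
xyz [ 0.0388  0.0405 -1.1694] rot [-0.0012  0.2661  0.0037] dist 0.351 ang 24.0
```

View pics/w8.png

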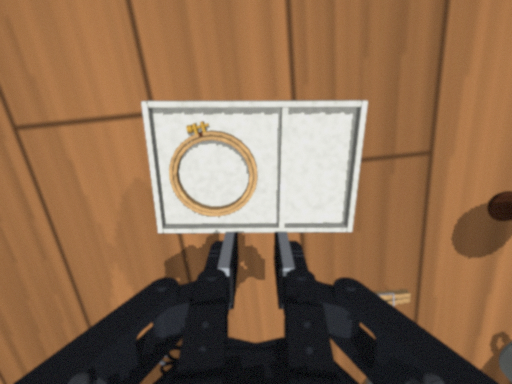

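step_arm(xyz=[[0.02,0.03,-0.97],[0.02,0.03,-0.97],[0.02,0.03,-0.97],[0.02,0.03,-0.97],[0.02,0.03,-0.97],[0.02,0.03,-0.97],[0.02,0.03,-0.97],[0.02,0.03,-0.97],[0.02,0.03,-0.97]], rotation=[[0,-1,0.003],[0,-1,0.003],[0,-1,0.003],[0,-1,0.003],[0,-1,0.003],[0,-1,0.003],[0,-1,0.003],[0,-1,0.003],[0,-1,0.003]], grip=0)

```text
clock: 9.82
tcp_pos: [0.4836, 0.0631, 0.3266]
orientation: [-1.257, -1.133, 1.136]
contact_force: [0.2, 0.3, 0.2]
grip_width: 0.0854
```

Run:
```python
from h import *
st();c=grab('wrist','w9');go([.4835,.0035,.11],np.radians(84))
```

```text
t 9.82 gp [0.4836 0.0627 0.1716] x [ 0.102  0.995 -0.002] y [-0.    -0.002 -1.   ] yaw 84.17 F [0.2 0.3 0.2] w 0.0854 q [ 0.55  0.44 -0.98  2.02  0.46  0.92  0.79]
xyz [-0.1971  0.2059 -0.0195] rot [ 0.0001  0.0033 -0.0016] dist 0.086 ang 0.3
```

View pics/w9.png

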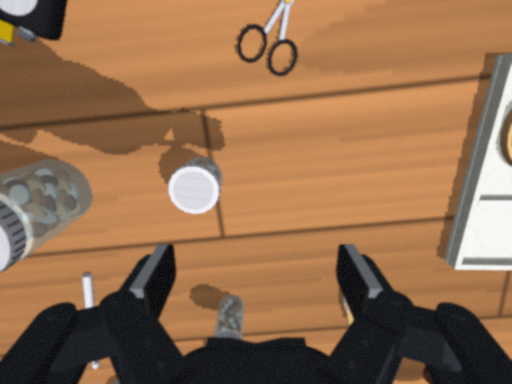

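```bash
cat >> h.py <<'E'
def cap(c,box,z,smax=45,vmin=170):
    x0,y0,x1,y1=box;hsv=cv2.cvtColor(c['im'],cv2.COLOR_BGR2HSV).astype(int)
    m=((hsv[...,1]<smax)&(hsv[...,2]>vmin)).astype(np.uint8);mm=np.zeros_like(m);mm[y0:y1,x0:x1]=m[y0:y1,x0:x1]
    k,_=cv2.findContours(mm,cv2.RETR_EXTERNAL,cv2.CHAIN_APPROX_NONE);k=max(k,key=cv2.contourArea)
    w=plane(c,k[:,0].astype(float),z)[:,:2];rr=cv2.minEnclosingCircle((w*1000).astype(np.float32))
    print('cap px',k[:,0].mean(0).round(1),'enc',np.round(rr[0],1),round(rr[1],1),'fit',np.round(circ(w)[0],4),circ(w)[1].round(4));return circ(w)[0]
E
python3 - <<'E'
from h import *
c=grab('wrist')
a=cap(c,(160,155,230,220),.046)
go([*a,.08],np.radians(84))
E
```

```text
cap px [193.4 189.2] enc [482.7   3.5] 24.0 fit [0.4827 0.0034] 0.0233
xyz [-0.1975  0.3063 -0.0177] rot [ 0.0001 -0.0002 -0.0014] dist 0.109 ang 0.1
```

step_arm(xyz=[[-0.198,0.15,-0.018],[-0.198,0.2,-0.018],[-0.198,0.25,-0.018],[-0.198,0.35,-0.018],[-0.198,0.43,-0.018],[-0.198,0.459,-0.018],[-0.198,0.459,-0.018]], rotation=[[0,0,-0.001],[0,0,-0.001],[0,0,-0.001],[0,0,-0.001],[0,0,-0.001],[0,0,-0.001],[0,0,-0.001]])

```text
clock: 10.8
tcp_pos: [0.4828, 0.004, 0.1892]
orientation: [-1.257, -1.132, 1.132]
contact_force: [-0.1, -0.9, -0.3]
grip_width: 0.0854
```

step_arm(xyz=[[0,0,0],[0,0,0],[0,0,0],[0,0,0]], rotation=[[0,0,0],[0,0,0],[0,0,0],[0,0,0]], grip=1, force=40)

```text
clock: 11.3
tcp_pos: [0.4831, 0.0041, 0.1901]
orientation: [-1.258, -1.132, 1.132]
contact_force: [-1.8, -0.0, 5.6]
grip_width: 0.0462
```

Run:
```python
from h import *
st();c=grab('wrist','w10')
y=np.radians(-5.93);Rm=np.array([[np.cos(y),-np.sin(y)],[np.sin(y),np.cos(y)]])
w=np.array([.5123,.3562])+Rm@np.array([.069,0]);print(w)
go([*w,.12],np.radians(84))
```

```text
t 11.3 gp [0.4833 0.004  0.0351] x [ 0.104  0.995 -0.   ] y [ 0.001 -0.001 -1.   ] yaw 84.01 F [-1.8 -0.   5.6] w 0.0462 q [ 0.49  0.63 -0.78  2.12  0.72  0.68  0.68]
[0.58093077 0.34907138]
xyz [ 1.1775 -0.2832 -0.2046] rot [ 0.0008  0.0001 -0.0002] dist 0.368 ang 0.1
```

View pics/w10.png

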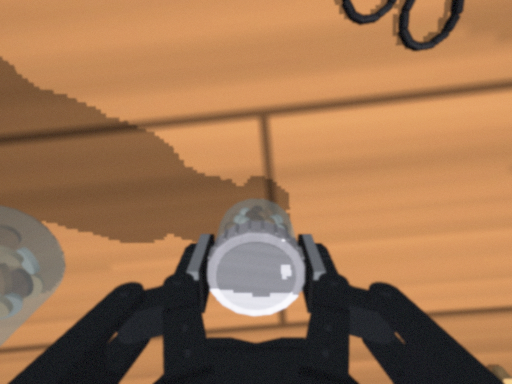

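step_arm(xyz=[[0,-0.08,0],[0,-0.2,0],[0.15,-0.28,-0.04],[0.3,-0.28,-0.1],[0.5,-0.28,-0.15],[0.7,-0.28,-0.2],[0.85,-0.28,-0.2],[0.85,-0.28,-0.2]], rotation=[[0,0,0],[0,0,0],[0,0,0],[0,0,0],[0,0,0],[0,0,0],[0,0,0],[0,0,0]])

```text
clock: 12.35
tcp_pos: [0.5681, 0.2563, 0.2749]
orientation: [-1.253, -1.139, 1.133]
contact_force: [0.1, 0.2, -0.5]
grip_width: 0.0463
```

Run:
```python
from h import *
st();c=grab('wrist','w11')
go([.5809,.3491,.10],np.radians(84))
```

```text
t 12.35 gp [0.5684 0.2568 0.1199] x [0.098 0.995 0.004] y [ 0.001  0.003 -1.   ] yaw 84.36 F [ 0.1  0.2 -0.5] w 0.0463 q [ 0.07  0.69 -0.85  1.75  0.61  0.98  0.46]
xyz [ 0.3214  0.0644 -0.0085] rot [0.0006 0.0022 0.0004] dist 0.098 ang 0.2
```

View pics/w11.png

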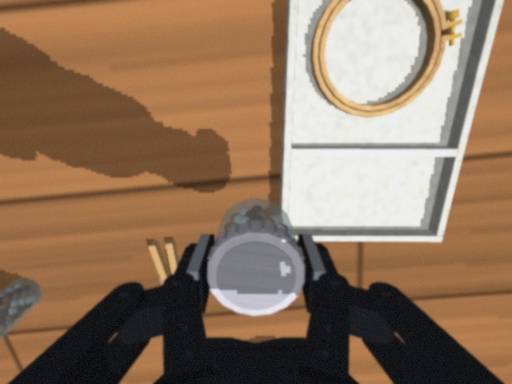

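step_arm(xyz=[[0.16,0,-0.008],[0.321,0,-0.008],[0.321,0.064,-0.008],[0.321,0.16,-0.008],[0.321,0.2,-0.008],[0.321,0.2,-0.008]], rotation=[[0,0,0],[0,0,0],[0,0,0],[0,0,0],[0,0,0],[0,0,0]])

```text
clock: 13.15
tcp_pos: [0.581, 0.3472, 0.2133]
orientation: [-1.257, -1.132, 1.134]
contact_force: [0.7, 0.8, -1.0]
grip_width: 0.0464
```

Run:
```python
from h import *
st();c=grab('wrist','w12')
go([.5809,.3491,.0415],np.radians(84))
```

```text
t 13.15 gp [0.5809 0.347  0.0583] x [ 0.103  0.995 -0.001] y [-0.001 -0.001 -1.   ] yaw 84.1 F [ 0.7  0.8 -1. ] w 0.0464 q [-0.12  0.83 -0.78  1.64  0.68  0.97  0.33]
xyz [0.0036 0.06   0.0014] rot [0.0005 0.0014 0.0001] dist 0.018 ang 0.1
```

View pics/w12.png

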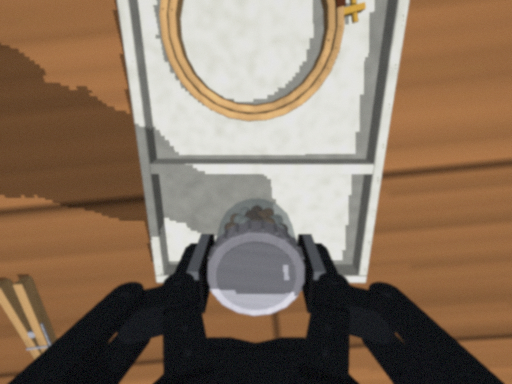

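Run:
```python
from h import *
c=grab('wrist')
y=np.radians(-5.93);Rm=np.array([[np.cos(y),-np.sin(y)],[np.sin(y),np.cos(y)]])
def T(p): return (plane(c,[p[:2]],p[2])[0,:2]-np.array([.5123,.3562]))@Rm
for n,p in dict(divtop=(262,163,.02),divedge_lo=(262,173,.02),outerwall_in=(200,266,.02),outerwall_out=(200,281,.02),jarback=(256,198,.024),wL=(140,130,.02),wR=(383,130,.02)).items(): print(n,T(p).round(4))
```

```text
divtop [0.0267 0.0023]
divedge_lo [0.0329 0.0024]
outerwall_in [ 0.0984 -0.039 ]
outerwall_out [ 0.1104 -0.0398]
jarback [ 0.0475 -0.0012]
wL [ 0.0075 -0.0674]
wR [0.0073 0.0711]
```

step_arm(xyz=[[0.003,0.03,0],[0.003,0.05,0],[0.003,0.06,0],[0.003,0.06,0]], rotation=[[0,0,0],[0,0,0],[0,0,0],[0,0,0]])

```text
clock: 13.75
tcp_pos: [0.5813, 0.3494, 0.1969]
orientation: [-1.256, -1.135, 1.133]
contact_force: [-0.7, -0.8, -0.8]
grip_width: 0.0466
```

Run:
```python
from h import *
st()
```

```text
t 13.75 gp [0.5815 0.3495 0.0419] x [0.102 0.995 0.001] y [ 0.001  0.001 -1.   ] yaw 84.15 F [-0.7 -0.8 -0.8] w 0.0466 q [-0.13  0.85 -0.77  1.64  0.7   0.94  0.32]
```

step_arm(xyz=[[0,0.002,0],[0,0.004,0],[0,0.005,0]], rotation=[[0,0,0],[0,0,0],[0,0,0]])

```text
clock: 14.12
tcp_pos: [0.5813, 0.3497, 0.1962]
orientation: [-1.257, -1.135, 1.132]
contact_force: [-2.1, -1.7, 6.5]
grip_width: 0.0461
```

Contact with the floor; release partially, then lift.

step_arm(xyz=[[0,0,0],[0,0,0],[0,0,0],[0,-0.05,0],[0,-0.2,0],[0,-0.4,0],[0,-0.5,0],[0,-0.5,0]], rotation=[[0,0,0],[0,0,0],[0,0,0],[0,0,0],[0,0,0],[0,0,0],[0,0,0],[0,0,0]], grip=0.2)

```text
clock: 15.12
tcp_pos: [0.5813, 0.3506, 0.3506]
orientation: [-1.257, -1.141, 1.127]
contact_force: [-0.2, -0.1, -0.5]
grip_width: 0.0684
```

Run:
```python
from h import *
st();c=grab('wrist','w13');grab('top','t13');s=grab('scene','s13')
c=np.load('w2c.npy',allow_pickle=True).item()
# hook: two ends in w2 (partly) and in top
t=grab('top')
hsv=cv2.cvtColor(c['im'],cv2.COLOR_BGR2HSV).astype(int)
m=((hsv[...,1]<60)&(hsv[...,2]>140)).astype(np.uint8);mm=np.zeros_like(m);mm[0:105,345:415]=m[0:105,345:415]
v,u=np.nonzero(mm);w=plane(c,np.c_[u,v],.006)[:,:2];L=cv2.fitLine((w*1000).astype(np.float32),cv2.DIST_L2,0,.01,.01).ravel();print('line',L,np.degrees(np.arctan2(L[1],L[0])),'min',w[np.argmin(w[:,0])],'max',w[np.argmax(w[:,0])])
hsv=cv2.cvtColor(t['im'],cv2.COLOR_BGR2HSV).astype(int)
m=((hsv[...,1]<75)&(hsv[...,2]>120)).astype(np.uint8);mm=np.zeros_like(m);mm[145:200,258:285]=m[145:200,258:285]
v,u=np.nonzero(mm);w=plane(t,np.c_[u,v],.006)[:,:2];print('top mean',w.mean(0),w[np.argmin(w[:,0])],w[np.argmax(w[:,0])])
```

```text
t 15.12 gp [0.5824 0.3512 0.1956] x [0.102 0.995 0.005] y [ 0.007  0.004 -1.   ] yaw 84.16 F [-0.2 -0.1 -0.5] w 0.0684 q [-0.07  0.69 -0.87  1.56  0.56  1.16  0.42]
line [ 9.7866523e-01 -2.0546126e-01  6.4633240e+02 -1.6600436e+02] -11.856502 min [ 0.58952808 -0.15716679] max [ 0.69508005 -0.18068479]
top mean [ 0.65869866 -0.1668507 ] [ 0.58968276 -0.15377978] [ 0.7630251  -0.14653203]
```

View pics/w13.png

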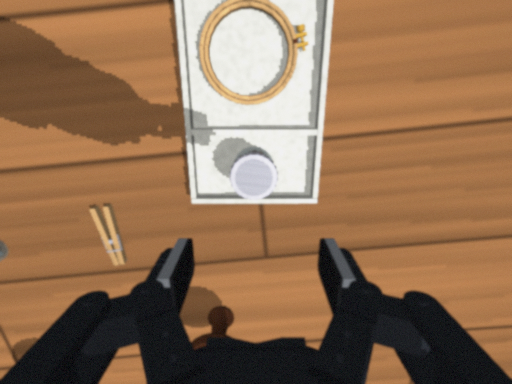

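View pics/s13.png

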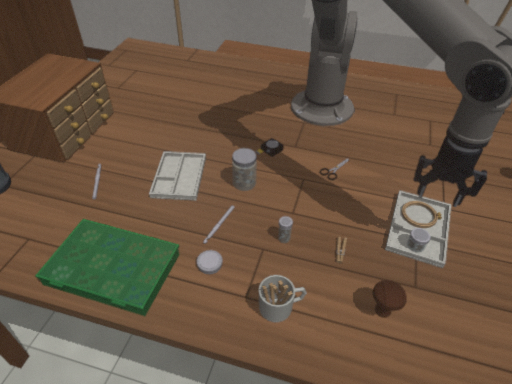

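step_arm(xyz=[[-0.95,0,-0.16],[-0.95,0,-0.16],[-0.95,0,-0.16],[-0.95,0,-0.16],[-0.95,0,-0.16],[-0.95,0,-0.16],[-0.95,0,-0.16],[-0.95,0,-0.16],[-0.95,0,-0.16],[-0.95,0,-0.16]], rotation=[[0,1,0],[0,1,0],[0,1,0],[0,1,0],[0,1,0],[0,1,0],[0,1,0],[0,1,0],[0,1,0],[0,1,0]], grip=0.6)

```text
clock: 16.58
tcp_pos: [0.5992, 0.0606, 0.3441]
orientation: [-1.571, 0.081, -0.078]
contact_force: [0.6, -0.9, 0.1]
grip_width: 0.0343
```

Run:
```python
from h import *
st();go([.663,-.1725,.13],np.radians(-101.9))
```

```text
t 16.57 gp [0.5989 0.0605 0.1891] x [ 0.995 -0.101 -0.002] y [-0.002 -0.001 -1.   ] yaw -5.79 F [ 0.6 -0.9  0.1] w 0.0343 q [ 0.21  0.48 -0.54  1.76  0.29  0.98 -0.55]
xyz [ 0.2904  0.1976 -0.7514] rot [-1.000e-04 -9.321e-01 -1.400e-03] dist 0.249 ang 83.9
```

step_arm(xyz=[[0.29,0.1,-0.75],[0.29,0.1,-0.75],[0.29,0.1,-0.75],[0.29,0.1,-0.75],[0.29,0.1,-0.75],[0.29,0.1,-0.75],[0.29,0.1,-0.75],[0.29,0.1,-0.75],[0.29,0.1,-0.75],[0.29,0.1,-0.75]], rotation=[[0,1,0],[0,1,0],[0,1,0],[0,1,0],[0,1,0],[0,1,0],[0,1,0],[0,1,0],[0,1,0],[0,1,0]])

```text
clock: 17.82
tcp_pos: [0.6628, -0.1718, 0.3134]
orientation: [-1.164, 1.283, -1.281]
contact_force: [-1.1, -0.2, 0.4]
grip_width: 0.0341
```

Run:
```python
from h import *
st();c=grab('wrist','w14');np.save('w14c.npy',c,allow_pickle=True)
```

```text
t 17.82 gp [ 0.6623 -0.172   0.1584] x [-0.099 -0.995  0.001] y [-0.003 -0.001 -1.   ] yaw -95.66 F [-1.1 -0.2  0.4] w 0.0341 q [ 0.24  0.58 -0.11  1.6   0.08  0.96 -1.57]
```

View pics/w14.png

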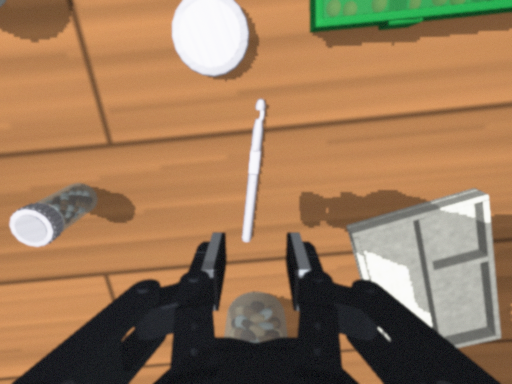

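Run:
```python
from h import *
c=np.load('w14c.npy',allow_pickle=True).item()
cv2.imwrite('pics/w14z.png',cv2.resize(c['im'][85:255,200:320],None,fx=3.3,fy=3.3))
hsv=cv2.cvtColor(c['im'],cv2.COLOR_BGR2HSV).astype(int)
m=((hsv[...,1]<70)&(hsv[...,2]>130)).astype(np.uint8);mm=np.zeros_like(m);mm[90:250,232:280]=m[90:250,232:280]
v,u=np.nonzero(mm);w=plane(c,np.c_[u,v],.006)[:,:2]
rr=cv2.minAreaRect((w*1000).astype(np.float32));print(rr)
L=cv2.fitLine((w*1000).astype(np.float32),cv2.DIST_L2,0,.01,.01).ravel();print(np.degrees(np.arctan2(L[1],L[0])))
a=w[np.argmin(w[:,0])];b=w[np.argmax(w[:,0])];print(a,b,np.linalg.norm(a-b),(a+b)/2)
```

```text
((662.76220703125, -169.61793518066406), (12.06279468536377, 153.18917846679688), 78.66944122314453)
-11.793026
[ 0.58769094 -0.15552492] [ 0.73788876 -0.1840745 ] 0.15288709273787268 [ 0.66278985 -0.16979971]
```

View pics/w14z.png

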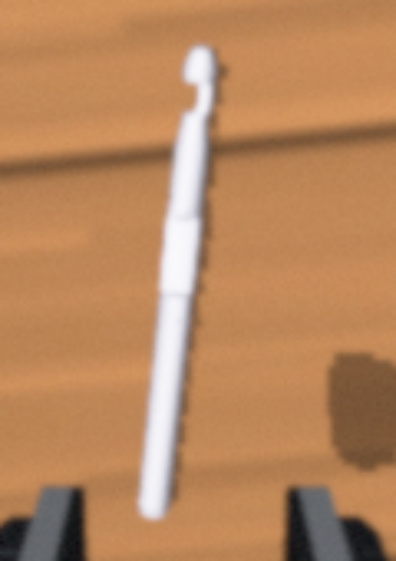

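Run:
```python
from h import *
go([.6628,-.1702,.022],np.radians(-101.6))
```

```text
xyz [-0.0061  0.4551  0.0007] rot [0.0018 0.0664 0.0009] dist 0.137 ang 6.0
```

step_arm(xyz=[[-0.006,0.15,0.001],[-0.006,0.3,0.001],[-0.006,0.38,0.001],[-0.006,0.43,0.001],[-0.006,0.455,0.001],[-0.006,0.455,0.001]], rotation=[[0.002,0.066,0.001],[0.002,0.066,0.001],[0.002,0.066,0.001],[0.002,0.066,0.001],[0.002,0.066,0.001],[0.002,0.066,0.001]])

```text
clock: 18.62
tcp_pos: [0.663, -0.1704, 0.1772]
orientation: [-1.106, 1.356, -1.356]
contact_force: [-1.1, 1.2, -0.5]
grip_width: 0.0345
```

step_arm(xyz=[[0,0,0],[0,0,0],[0,0,0],[0,0,0],[0,0,0]], rotation=[[0,0,0],[0,0,0],[0,0,0],[0,0,0],[0,0,0]], grip=1, force=35)

```text
clock: 19.25
tcp_pos: [0.6637, -0.1704, 0.1785]
orientation: [-1.105, 1.354, -1.357]
contact_force: [-0.9, 0.6, 5.7]
grip_width: 0.0078
```

Run:
```python
from h import *
st();c=grab('wrist','w15')
o=np.array([.5182,-.3536]);y=np.radians(12.9);Rm=np.array([[np.cos(y),-np.sin(y)],[np.sin(y),np.cos(y)]])
w=o+Rm@np.array([0,.031]);print(w);go([*w,.18],y-np.pi/2)
```

```text
t 19.25 gp [ 0.6641 -0.1705  0.0235] x [-0.2  -0.98 -0.  ] y [ 0.003 -0.    -1.   ] yaw -101.55 F [-0.9  0.6  5.7] w 0.0078 q [ 0.22  0.75 -0.08  1.66  0.08  0.73 -1.68]
[ 0.51127925 -0.3233824 ]
xyz [ 0.6009 -0.5227 -0.3942] rot [-1.700e-03 -2.716e-01  2.000e-04] dist 0.267 ang 24.4
```

View pics/w15.png

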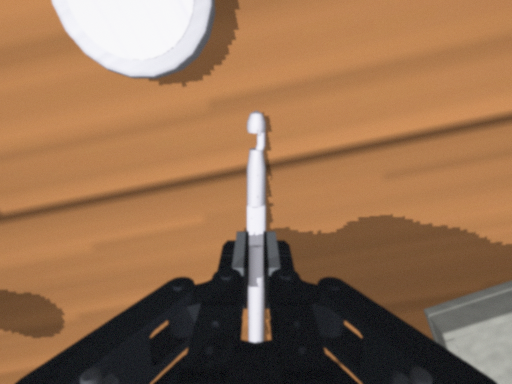

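step_arm(xyz=[[0,-0.15,0],[0,-0.35,0],[0,-0.52,0],[0.2,-0.52,-0.13],[0.4,-0.52,-0.26],[0.6,-0.52,-0.394],[0.6,-0.52,-0.394],[0.6,-0.52,-0.394]], rotation=[[0,0,0],[0,0,0],[0,0,0],[0,-0.1,0],[0,-0.2,0],[-0.002,-0.272,0],[-0.002,-0.272,0],[-0.002,-0.272,0]])

```text
clock: 20.3
tcp_pos: [0.5091, -0.3257, 0.3342]
orientation: [-1.308, 1.046, -1.045]
contact_force: [-0.1, 0.1, -0.3]
grip_width: 0.0079
```

Run:
```python
from h import *
st();c=grab('wrist','w16')
o=np.array([.5182,-.3536]);y=np.radians(12.9);Rm=np.array([[np.cos(y),-np.sin(y)],[np.sin(y),np.cos(y)]])
w=o+Rm@np.array([0,.031])
for p in [(.096,.068),(.096,-.068),(-.096,-.068),(-.096,.068)]:
    q=o+Rm@np.array(p);cv2.circle(c['im'],tuple(proj(c,[[*q,.02]])[0].astype(int).tolist()),3,(0,0,255),-1)
cv2.imwrite('pics/w16.png',c['im'])
go([*w,.0305],y-np.pi/2)
```

```text
t 20.3 gp [ 0.5088 -0.3259  0.1792] x [ 0.219 -0.976  0.001] y [-0.002 -0.001 -1.   ] yaw -77.38 F [-0.1  0.1 -0.3] w 0.0079 q [ 0.59  0.44 -0.16  1.79  0.09  0.92 -0.96]
xyz [-0.001   0.4961  0.002 ] rot [ 0.0002 -0.001   0.0002] dist 0.149 ang 0.1
```

View pics/w16.png

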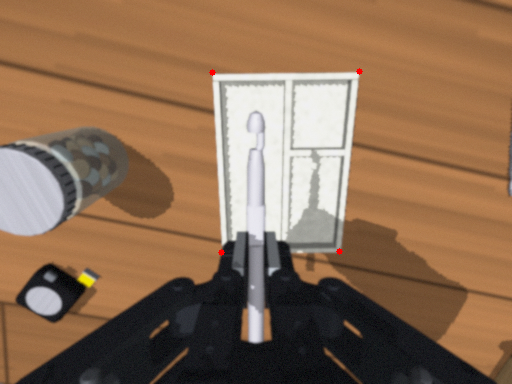

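step_arm(xyz=[[-0.001,0.2,0.002],[-0.001,0.35,0.002],[-0.001,0.43,0.002],[-0.001,0.47,0.002],[-0.001,0.494,0.002],[-0.001,0.494,0.002]], rotation=[[0,0,0],[0,0,0],[0,0,0],[0,0,0],[0,0,0],[0,0,0]])

```text
clock: 21.1
tcp_pos: [0.5118, -0.3231, 0.1865]
orientation: [-1.307, 1.042, -1.043]
contact_force: [0.3, -0.4, -0.1]
grip_width: 0.0077
```

Run:
```python
from h import *
st();c=grab('wrist','w17')
```

```text
t 21.1 gp [ 0.5118 -0.3232  0.0315] x [ 0.222 -0.975  0.001] y [ 0.    -0.001 -1.   ] yaw -77.16 F [ 0.3 -0.4 -0.1] w 0.0077 q [ 0.57  0.64 -0.14  1.86  0.14  0.64 -1.01]
```

View pics/w17.png

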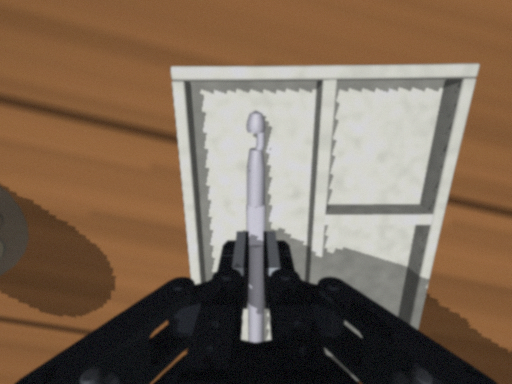

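step_arm(xyz=[[0,0.005,0],[0,0.005,0]], rotation=[[0,0,0],[0,0,0]])

```text
clock: 21.4
tcp_pos: [0.512, -0.3235, 0.186]
orientation: [-1.307, 1.041, -1.045]
contact_force: [0.8, 0.1, -1.0]
grip_width: 0.0081
```

step_arm(xyz=[[0,0,0],[0,0,0],[0,0,0],[0,-0.05,0],[0,-0.25,0],[0,-0.45,0],[0,-0.55,0],[0,-0.55,0]], rotation=[[0,0,0],[0,0,0],[0,0,0],[0,0,0],[0,0,0],[0,0,0],[0,0,0],[0,0,0]], grip=0.7)

```text
clock: 22.4
tcp_pos: [0.5125, -0.3236, 0.3553]
orientation: [-1.305, 1.035, -1.051]
contact_force: [-0.5, 0.8, 0.2]
grip_width: 0.0256
```

Run:
```python
from h import *
st();c=grab('wrist','w18')
go([.6524,.1635,.19],np.radians(-88))
```

```text
t 22.4 gp [ 0.5137 -0.3244  0.2003] x [ 0.222 -0.975  0.007] y [ 0.008 -0.005 -1.   ] yaw -77.2 F [-0.5  0.8  0.2] w 0.0256 q [ 0.59  0.42 -0.17  1.77  0.09  0.95 -0.96]
xyz [-1.4787  0.0238  0.8167] rot [-0.0027  0.1201  0.0023] dist 0.507 ang 10.8
```

View pics/w18.png

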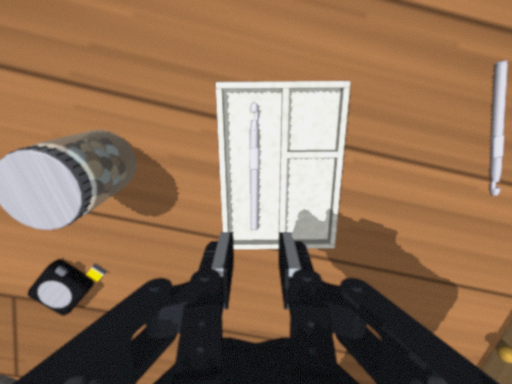

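step_arm(xyz=[[-0.95,0.01,0.5],[-0.95,0.01,0.5],[-0.95,0.01,0.5],[-0.95,0.01,0.5],[-0.95,0.01,0.5],[-0.95,0.01,0.5]], rotation=[[-0.003,0.12,0.002],[-0.003,0.12,0.002],[-0.003,0.12,0.002],[-0.003,0.12,0.002],[-0.003,0.12,0.002],[-0.003,0.12,0.002]], grip=0.58)

```text
clock: 23.2
tcp_pos: [0.5949, -0.0061, 0.3482]
orientation: [-1.229, 1.18, -1.174]
contact_force: [-0.0, -0.8, 0.2]
grip_width: 0.0362
```

Run:
```python
from h import *
st();go([.64,.1635,.15],np.radians(-90))
```

```text
t 23.2 gp [ 0.5946 -0.0057  0.1932] x [ 0.044 -0.999 -0.002] y [-0.002  0.002 -1.   ] yaw -87.5 F [-0.  -0.8  0.2] w 0.0362 q [ 0.08  0.42 -0.23  1.79  0.11  0.94 -1.72]
xyz [-0.5578  0.145   0.175 ] rot [ 0.0014  0.0278 -0.0015] dist 0.181 ang 2.5
```

step_arm(xyz=[[-0.2,0.02,0.1],[-0.4,0.05,0.175],[-0.558,0.145,0.175],[-0.558,0.145,0.175],[-0.558,0.145,0.175],[-0.558,0.145,0.175]], rotation=[[0,0.028,0],[0,0.028,0],[0.001,0.028,-0.001],[0.001,0.028,-0.001],[0.001,0.028,-0.001],[0.001,0.028,-0.001]])

```text
clock: 23.95
tcp_pos: [0.6405, 0.1609, 0.3051]
orientation: [-1.208, 1.212, -1.212]
contact_force: [0.3, -0.6, 0.5]
grip_width: 0.0358
```

Run:
```python
from h import *
st();c=grab('wrist','w19');np.save('w19c.npy',c,allow_pickle=True)
```

```text
t 23.95 gp [0.6404 0.1608 0.1501] x [-0.004 -1.     0.001] y [-0.    -0.001 -1.   ] yaw -90.21 F [ 0.3 -0.6  0.5] w 0.0358 q [-0.17  0.56 -0.23  1.67  0.16  0.93 -2.04]
```

View pics/w19.png

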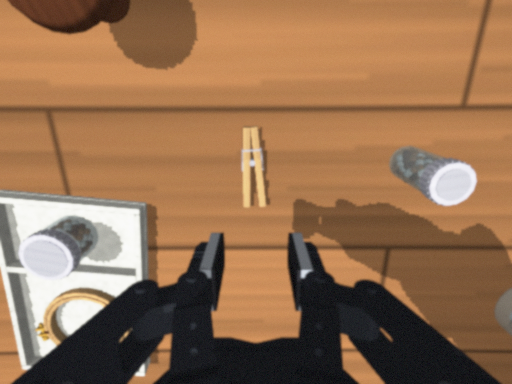

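Run:
```python
from h import *
c=np.load('w19c.npy',allow_pickle=True).item()
for z in (.01,.005): 
    w=plane(c,[(251.5,127),(255,207.5),(253.5,157)],z)[:,:2];d=w[0]-w[1];print(w.round(4),np.linalg.norm(d),np.degrees(np.arctan2(d[1],d[0])),(w[0]+w[1])/2)
hsv=cv2.cvtColor(c['im'],cv2.COLOR_BGR2HSV).astype(int)
m=((hsv[...,0]>=15)&(hsv[...,0]<=24)&(hsv[...,1]<135)).astype(np.uint8);mm=np.zeros_like(m);mm[120:215,235:275]=m[120:215,235:275]
v,u=np.nonzero(mm);w=plane(c,np.c_[u,v],.008)[:,:2];print(cv2.minAreaRect((w*1000).astype(np.float32)))
go([.653,.1625,.022],np.radians(-87.5))
```

```text
[[0.6922 0.1639]
 [0.6118 0.161 ]
 [0.664  0.1622]] 0.0804575462946021 2.050593450668179 [0.65196262 0.16246316]
[[0.6915 0.164 ]
 [0.6096 0.161 ]
 [0.6629 0.1623]] 0.08197830481572949 2.050593450668164 [0.65057733 0.16250772]
((652.0615234375, 162.2859649658203), (83.27259826660156, 24.28462791442871), 0.48505258560180664)
xyz [-0.0052  0.428   0.0416] rot [-0.     -0.0301  0.0002] dist 0.129 ang 2.7
```

step_arm(xyz=[[-0.005,0.15,0.037],[-0.005,0.28,0.037],[-0.005,0.36,0.037],[-0.005,0.41,0.037],[-0.005,0.428,0.037],[-0.005,0.428,0.037]], rotation=[[0,-0.025,0],[0,-0.025,0],[0,-0.025,0],[0,-0.025,0],[0,-0.025,0],[0,-0.025,0]])

```text
clock: 24.75
tcp_pos: [0.652, 0.1622, 0.1777]
orientation: [-1.225, 1.183, -1.184]
contact_force: [0.3, 0.2, -0.0]
grip_width: 0.0357
```

step_arm(xyz=[[0,0,0],[0,0,0],[0,0,0],[0,0,0],[0,0,0]], rotation=[[0,0,0],[0,0,0],[0,0,0],[0,0,0],[0,0,0]], grip=1, force=30)

```text
clock: 25.38
tcp_pos: [0.6525, 0.1625, 0.1789]
orientation: [-1.223, 1.181, -1.184]
contact_force: [-0.7, 0.6, 5.7]
grip_width: 0.0177
```

Run:
```python
from h import *
st();c=grab('wrist','w20')
o=np.array([.5182,-.3536]);y=np.radians(12.9);Rm=np.array([[np.cos(y),-np.sin(y)],[np.sin(y),np.cos(y)]])
w=o+Rm@np.array([-.036,-.034]);print(w);go([*w,.18],y-np.pi/2)
```

```text
t 25.38 gp [0.653  0.1625 0.0239] x [ 0.035 -0.999 -0.   ] y [ 0.003  0.    -1.   ] yaw -87.99 F [-0.7  0.6  5.7] w 0.0177 q [-0.19  0.74 -0.21  1.69  0.21  0.73 -2.04]
[ 0.4906991  -0.39477888]
xyz [ 1.8373 -0.5225 -0.6029] rot [-0.0019 -0.1209 -0.    ] dist 0.601 ang 10.9
```

View pics/w20.png

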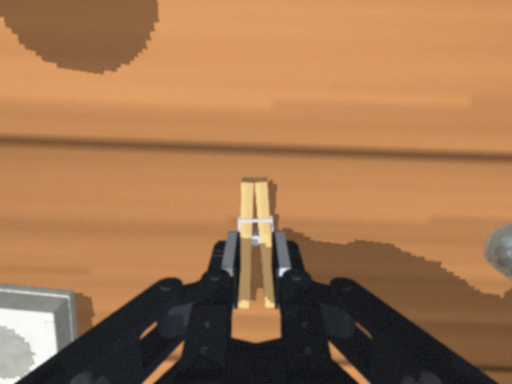

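step_arm(xyz=[[0,-0.12,0],[0,-0.3,0],[0,-0.52,0],[0.2,-0.53,-0.06],[0.4,-0.53,-0.13],[0.6,-0.53,-0.2],[0.8,-0.53,-0.26],[0.95,-0.53,-0.31],[0.95,-0.53,-0.31]], rotation=[[0,0,0],[0,0,0],[0,0,0],[0,-0.02,0],[0,-0.05,0],[0,-0.08,0],[0,-0.1,0],[-0.002,-0.12,0],[-0.002,-0.12,0]])

```text
clock: 26.55
tcp_pos: [0.5674, -0.1313, 0.3375]
orientation: [-1.307, 1.049, -1.05]
contact_force: [0.6, 0.5, 0.5]
grip_width: 0.0174
```

Run:
```python
from h import *
st();go([.4907,-.3948,.18],np.radians(-77.1))
```

```text
t 26.55 gp [ 0.5672 -0.1317  0.1825] x [ 0.214 -0.977  0.002] y [-0.002 -0.003 -1.   ] yaw -77.67 F [0.6 0.5 0.5] w 0.0174 q [ 0.31  0.41 -0.25  1.83  0.13  0.91 -1.35]
xyz [ 0.8036  0.011  -0.4374] rot [ 0.0013 -0.0064  0.0015] dist 0.274 ang 0.6
```

step_arm(xyz=[[0.2,0.01,-0.11],[0.4,0.01,-0.22],[0.6,0.01,-0.33],[0.804,0.011,-0.437],[0.804,0.011,-0.437],[0.804,0.011,-0.437]], rotation=[[0.001,-0.006,0.001],[0.001,-0.006,0.001],[0.001,-0.006,0.001],[0.001,-0.006,0.001],[0.001,-0.006,0.001],[0.001,-0.006,0.001]])

```text
clock: 27.3
tcp_pos: [0.4897, -0.3972, 0.3348]
orientation: [-1.307, 1.045, -1.046]
contact_force: [-0.5, -0.1, -1.1]
grip_width: 0.0172
```

Run:
```python
from h import *
st();c=grab('wrist','w21')
go([.4907,-.3948,.06],np.radians(-77.1))
```

```text
t 27.3 gp [ 0.4896 -0.3975  0.1798] x [ 0.218 -0.976  0.002] y [-0.001 -0.002 -1.   ] yaw -77.38 F [-0.5 -0.1 -1.1] w 0.0172 q [ 0.71  0.48 -0.17  1.72  0.1   0.95 -0.85]
xyz [-0.0006  0.3992 -0.0005] rot [ 0.0003 -0.0011  0.0001] dist 0.12 ang 0.1
```

View pics/w21.png

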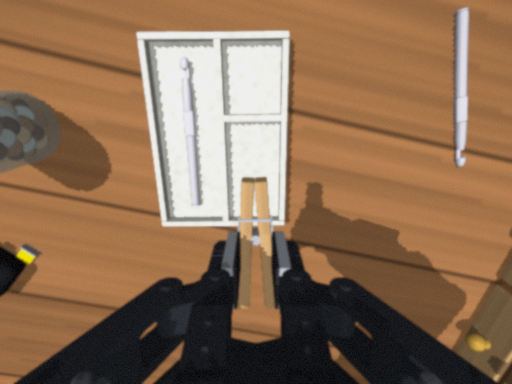

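Pin is straight and the hook lies well in its bay; lower the pin to an intermediate height and check.

step_arm(xyz=[[-0.001,0.2,0],[-0.001,0.33,0],[-0.001,0.4,0],[-0.001,0.43,0],[-0.001,0.43,0]], rotation=[[0,0,0],[0,0,0],[0,0,0],[0,0,0],[0,0,0]])

```text
clock: 27.98
tcp_pos: [0.4915, -0.3944, 0.2063]
orientation: [-1.307, 1.042, -1.043]
contact_force: [0.1, -0.2, 0.6]
grip_width: 0.017
```

Run:
```python
from h import *
st();c=grab('wrist','w22')
o=np.array([.5182,-.3536]);y=np.radians(12.9);Rm=np.array([[np.cos(y),-np.sin(y)],[np.sin(y),np.cos(y)]])
for p in [(-.09,-.006),(.018,-.006),(.018,-.062),(-.09,-.062)]:
    q=o+Rm@np.array(p);cv2.circle(c['im'],tuple(proj(c,[[*q,.02]])[0].astype(int).tolist()),3,(0,0,255),-1)
cv2.imwrite('pics/w22.png',c['im'])
go([.4907,-.3948,.031],np.radians(-77.1))
```

```text
t 27.98 gp [ 0.4916 -0.3945  0.0513] x [ 0.222 -0.975  0.001] y [ 0.    -0.001 -1.   ] yaw -77.16 F [ 0.1 -0.2  0.6] w 0.017 q [ 0.69  0.64 -0.15  1.8   0.14  0.71 -0.89]
xyz [-0.0004  0.0698 -0.0029] rot [-0.0006 -0.0008  0.001 ] dist 0.021 ang 0.1
```

View pics/w22.png

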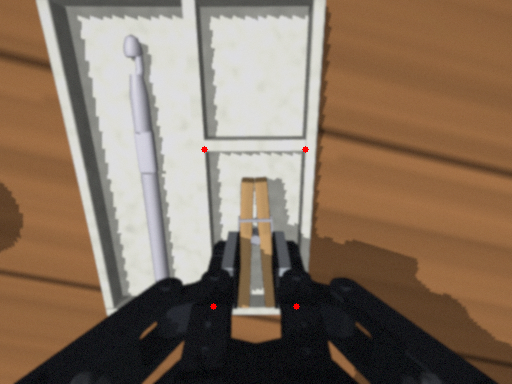

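step_arm(xyz=[[0,0.035,-0.002],[0,0.06,-0.002],[0,0.072,-0.002],[0,0.072,-0.002]], rotation=[[0,0,0],[0,0,0],[0,0,0],[0,0,0]])

```text
clock: 28.52
tcp_pos: [0.4909, -0.3949, 0.1852]
orientation: [-1.307, 1.042, -1.044]
contact_force: [0.6, -0.6, -0.5]
grip_width: 0.0175
```

step_arm(xyz=[[0,0,0],[0,0,0],[0,0,0],[0,-0.05,0],[0,-0.25,0],[0,-0.45,0],[0,-0.55,0],[0,-0.55,0]], rotation=[[0,0,0],[0,0,0],[0,0,0],[0,0,0],[0,0,0],[0,0,0],[0,0,0],[0,0,0]], grip=0.72)

```text
clock: 29.52
tcp_pos: [0.4915, -0.3952, 0.3546]
orientation: [-1.307, 1.036, -1.05]
contact_force: [-0.1, 1.4, 0.4]
grip_width: 0.024
```

Run:
```python
from h import *
st();c=grab('wrist','w23')
go([.657,.0134,.2],np.radians(-77))
```

```text
t 29.52 gp [ 0.4926 -0.396   0.1996] x [ 0.222 -0.975  0.007] y [ 0.007 -0.005 -1.   ] yaw -77.19 F [-0.1  1.4  0.4] w 0.024 q [ 0.71  0.46 -0.18  1.71  0.09  0.97 -0.85]
xyz [-1.2039 -0.0114  0.8417] rot [-0.0019 -0.0021  0.0025] dist 0.441 ang 0.3
```

View pics/w23.png

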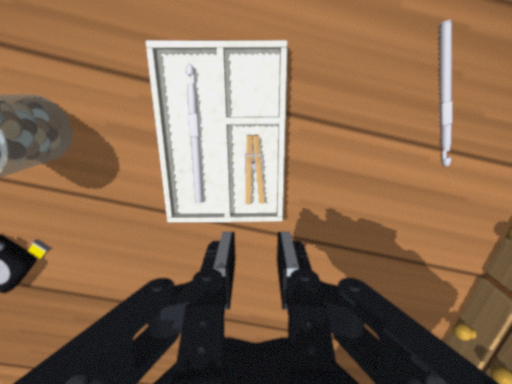

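step_arm(xyz=[[-0.97,0,0.6],[-0.97,0,0.6],[-0.97,0,0.6],[-0.97,0,0.6],[-0.97,0,0.6],[-0.97,0,0.6],[-0.97,0,0.6]], rotation=[[-0.002,0,0.002],[-0.002,0,0.002],[-0.002,0,0.002],[-0.002,0,0.002],[-0.002,0,0.002],[-0.002,0,0.002],[-0.002,0,0.002]], grip=0.1)

```text
clock: 30.45
tcp_pos: [0.602, -0.0675, 0.3503]
orientation: [-1.31, 1.041, -1.037]
contact_force: [0.8, -0.4, 0.2]
grip_width: 0.0767
```

Run:
```python
from h import *
st();c=grab('wrist','w24');np.save('w24c.npy',c,allow_pickle=True)
```

```text
t 30.45 gp [ 0.6017 -0.0673  0.1953] x [ 0.227 -0.974 -0.001] y [-0.002  0.001 -1.   ] yaw -76.86 F [ 0.8 -0.4  0.2] w 0.0767 q [ 0.22  0.44 -0.27  1.76  0.14  0.96 -1.45]
```

View pics/w24.png

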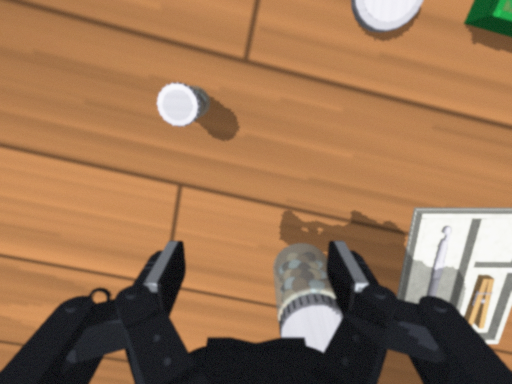

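Run:
```python
from h import *
c=np.load('w24c.npy',allow_pickle=True).item()
a=cap(c,(150,75,205,135),.072)
go([*a,.12],np.radians(-77))
```

```text
cap px [177. 104.] enc [656.8  12.7] 17.6 fit [0.6569 0.0129] 0.0169
xyz [-0.2282  0.2507  0.2423] rot [ 0.0016 -0.0005 -0.    ] dist 0.125 ang 0.1
```

step_arm(xyz=[[-0.12,0.05,0.12],[-0.228,0.15,0.242],[-0.228,0.25,0.242],[-0.228,0.36,0.242],[-0.228,0.43,0.242],[-0.228,0.458,0.242],[-0.228,0.458,0.242]], rotation=[[0.002,0,0],[0.002,0,0],[0.002,0,0],[0.002,0,0],[0.002,0,0],[0.002,0,0],[0.002,0,0]])

```text
clock: 31.38
tcp_pos: [0.6567, 0.0122, 0.2128]
orientation: [-1.307, 1.041, -1.042]
contact_force: [-0.6, 0.4, 0.6]
grip_width: 0.0769
```

step_arm(xyz=[[0,0,0],[0,0,0],[0,0,0],[0,0,0],[0,0,0]], rotation=[[0,0,0],[0,0,0],[0,0,0],[0,0,0],[0,0,0]], grip=1, force=40)

```text
clock: 32.0
tcp_pos: [0.6572, 0.0123, 0.2139]
orientation: [-1.306, 1.04, -1.043]
contact_force: [0.5, 0.2, 7.0]
grip_width: 0.0333
```

Run:
```python
from h import *
st();c=grab('wrist','w25')
o=np.array([.5182,-.3536]);y=np.radians(12.9);Rm=np.array([[np.cos(y),-np.sin(y)],[np.sin(y),np.cos(y)]])
w=o+Rm@np.array([.057,-.034]);print(w);go([*w,.22],y-np.pi/2)
```

```text
t 32.0 gp [0.6576 0.0123 0.0589] x [ 0.224 -0.975  0.   ] y [ 0.002  0.    -1.   ] yaw -77.08 F [0.5 0.2 7. ] w 0.0333 q [ 0.06  0.67 -0.24  1.72  0.22  0.77 -1.63]
[ 0.58135189 -0.37401662]
xyz [ 1.1989 -0.5378 -0.5331] rot [-0.0014  0.0002  0.0003] dist 0.425 ang 0.1
```

View pics/w25.png

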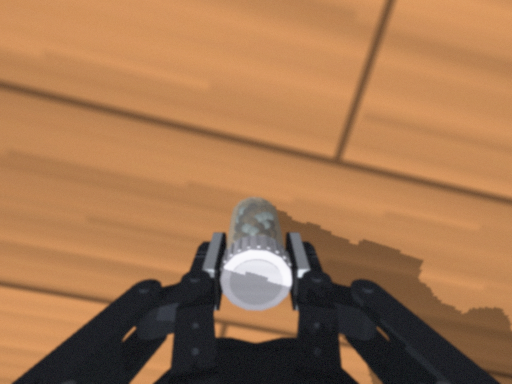

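step_arm(xyz=[[0,-0.1,0],[0,-0.25,0],[0,-0.42,0],[0.15,-0.54,-0.07],[0.35,-0.54,-0.16],[0.55,-0.54,-0.25],[0.75,-0.54,-0.34],[0.95,-0.54,-0.44],[0.95,-0.54,-0.44]], rotation=[[0,0,0],[0,0,0],[0,0,0],[-0.001,0,0],[-0.001,0,0],[-0.001,0,0],[-0.001,0,0],[-0.001,0,0],[-0.001,0,0]])

```text
clock: 33.17
tcp_pos: [0.5892, -0.3011, 0.3752]
orientation: [-1.307, 1.048, -1.049]
contact_force: [-0.4, -0.1, -0.1]
grip_width: 0.0331
```

Run:
```python
from h import *
st();go([.5814,-.3740,.15],np.radians(-77.1))
```

```text
t 33.17 gp [ 0.589  -0.3016  0.2202] x [ 0.215 -0.977  0.003] y [-0.001 -0.003 -1.   ] yaw -77.56 F [-0.4 -0.1 -0.1] w 0.0331 q [ 0.53  0.49 -0.21  1.61  0.12  1.06 -1.07]
xyz [ 0.231   0.2347 -0.0773] rot [ 0.0013 -0.0051  0.0017] dist 0.101 ang 0.5
```

step_arm(xyz=[[0.15,0.05,-0.05],[0.231,0.2,-0.077],[0.231,0.33,-0.077],[0.231,0.39,-0.077],[0.231,0.4,-0.077],[0.231,0.4,-0.077]], rotation=[[0.001,-0.005,0.002],[0.001,-0.005,0.002],[0.001,-0.005,0.002],[0.001,-0.005,0.002],[0.001,-0.005,0.002],[0.001,-0.005,0.002]])

```text
clock: 33.92
tcp_pos: [0.5824, -0.3736, 0.2568]
orientation: [-1.307, 1.04, -1.042]
contact_force: [-0.1, 0.3, -0.3]
grip_width: 0.0335
```

Run:
```python
from h import *
st();c=grab('wrist','w26')
o=np.array([.5182,-.3536]);y=np.radians(12.9);Rm=np.array([[np.cos(y),-np.sin(y)],[np.sin(y),np.cos(y)]])
go([.5814,-.3740,.0655],np.radians(-77.1))
for n,p in dict(divlo=(256,172,.02)).items(): print(n)
```

```text
t 33.92 gp [ 0.5826 -0.3737  0.1018] x [ 0.224 -0.975  0.001] y [ 0.001 -0.    -1.   ] yaw -77.05 F [-0.1  0.3 -0.3] w 0.0335 q [ 0.6   0.66 -0.18  1.61  0.14  0.88 -0.98]
xyz [-0.0004  0.1225 -0.0035] rot [-0.0011  0.0004  0.0008] dist 0.037 ang 0.1
divlo
```

View pics/w26.png

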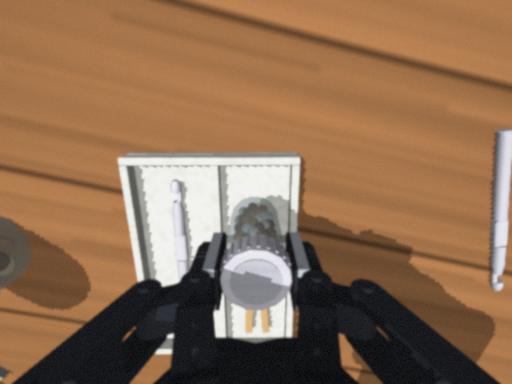

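step_arm(xyz=[[0,0.05,-0.003],[0,0.09,-0.003],[0,0.11,-0.003],[0,0.12,-0.003],[0,0.12,-0.003]], rotation=[[-0.001,0,0.001],[-0.001,0,0.001],[-0.001,0,0.001],[-0.001,0,0.001],[-0.001,0,0.001]])

```text
clock: 34.6
tcp_pos: [0.5815, -0.3741, 0.221]
orientation: [-1.307, 1.042, -1.041]
contact_force: [0.9, 1.1, -0.5]
grip_width: 0.0335
```

Run:
```python
from h import *
st();c=grab('wrist','w27')
```

```text
t 34.6 gp [ 0.5815 -0.374   0.066 ] x [ 0.224 -0.975 -0.001] y [-0.     0.001 -1.   ] yaw -77.07 F [ 0.9  1.1 -0.5] w 0.0335 q [ 0.6   0.7  -0.17  1.63  0.15  0.82 -0.98]
```

View pics/w27.png

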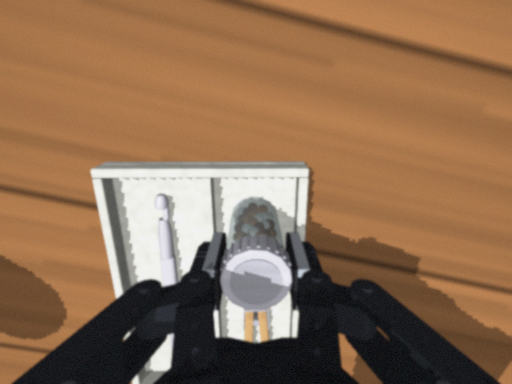

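step_arm(xyz=[[0,0.002,0],[0,0.004,0],[0,0.005,0]], rotation=[[0,0,0],[0,0,0],[0,0,0]])

```text
clock: 35.02
tcp_pos: [0.5817, -0.3742, 0.22]
orientation: [-1.307, 1.041, -1.042]
contact_force: [-0.2, -0.2, 1.4]
grip_width: 0.0334
```

step_arm(xyz=[[0,0.002,0],[0,0.002,0]], rotation=[[0,0,0],[0,0,0]])

```text
clock: 35.28
tcp_pos: [0.582, -0.3741, 0.22]
orientation: [-1.307, 1.04, -1.042]
contact_force: [-1.2, 1.8, 4.2]
grip_width: 0.0333
```

step_arm(xyz=[[0,0,0],[0,0,0],[0,0,0],[0,0,0],[0,-0.05,0],[0,-0.2,0],[0,-0.4,0],[0,-0.6,0],[0,-0.6,0]], rotation=[[0,0,0],[0,0,0],[0,0,0],[0,0,0],[0,0,0],[0,0,0],[0,0,0],[0,0,0],[0,0,0]], grip=0.25)

```text
clock: 36.4
tcp_pos: [0.583, -0.3747, 0.408]
orientation: [-1.305, 1.03, -1.052]
contact_force: [0.2, 0.2, -0.8]
grip_width: 0.0638
```

Run:
```python
from h import *
st();c=grab('wrist','w28');a=grab('scene','s28');grab('top','t28')
cv2.imwrite('pics/s28z.png',cv2.resize(a['im'][130:280,140:470],None,fx=2.4,fy=2.4))
```

```text
t 36.4 gp [ 0.5849 -0.3756  0.253 ] x [ 0.224 -0.975  0.009] y [ 0.012 -0.006 -1.   ] yaw -77.08 F [ 0.2  0.2 -0.8] w 0.0638 q [ 0.61  0.51 -0.19  1.5   0.1   1.13 -0.94]
```

View pics/w28.png

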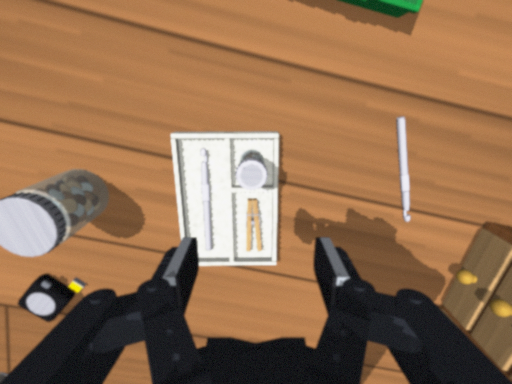

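View pics/s28z.png

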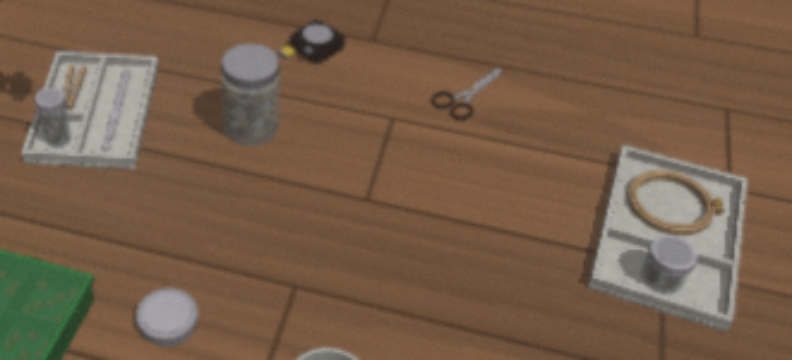

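View pics/t28.png

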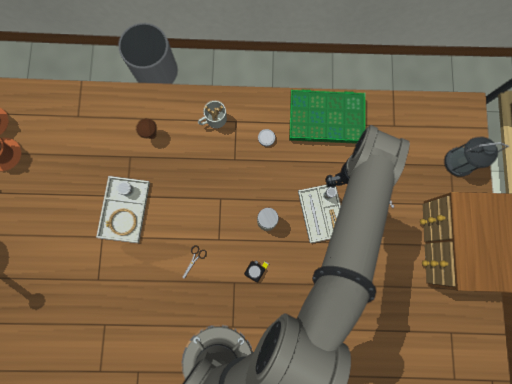

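All five are in place, both bead jars stand upright, and the glass jar still stands at (268,218) in the top view. The arm touches nothing.

Run:
```python
from bench import r
print(r.hand_in())
```

```text
the job is handed in; nothing more can be done
None
```

Both kits are made up and the job was handed in at about 36.5 s on the clock, against the 138 s limit. I placed the pieces in the order asked:

- **Embroidery tray:** the hoop lies flat in the square bay. The squat jar stands in the narrow bay.
- **Crochet tray:** the hook lies lengthwise in the full-length bay. It is the one that was 0.69 m from the base; the look-alike was 0.84 m away. The clothespin lies flat in the longer small bay, and the tall jar stands in the shorter one.

I lowered both jars until the wrist force showed contact with the tray floor (about 6.5 N for the squat jar and 4 N for the tall one) before letting go.

My last wrist, scene and top pictures show every piece inside its bay and both bead jars upright. The glass jar is still standing in its original place, and the gripper was clear of everything, about 0.25 m up. The highest wrist force I saw at the end of a move was about 7 N.

No check failed. The one small disagreement was in a wrist view of the embroidery tray, where the far corners fell about 4 pixels from where my tray fit put them, and this did not affect the fit.

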